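Free the seized pin and close the iron-core rack

ROBOT

A 7-joint arm with a two-finger parallel gripper is mounted at the origin on the work surface. World frame = base frame: x ahead of the robot, y to its left, z up, the work surface at z = 0. Lengths are in m, angles in rad, forces in N, time in s.
With the tool pointing down it reaches from about 0.4 to 0.875 m from the base axis. Payload 19.3 kg.
Tool frame: the origin (TCP) lies at the very end of the fingers, on their centre line; the grasp point (between the pads) lies 19 mm behind it; z points along the fingers, y is the line along which they close (so a half turn about z gives the same grasp; the last joint's range is limited). The gripper opens to 85 mm and grips with 20 to 120 N. Pads are 22 mm wide; open, the fingers measure 114 mm over their backs; the gripper's body (76 mm by 85 mm) begins 54 mm behind the grasp point. The pads swing forward as they close: fully open they stand 13 mm farther back than shut.
Start: joints at [1.128, 0.521, -0.036, 1.599, 0.021, 1.021, -0.113], TCP at [0.228, -0.582, 0.231] pointing down, gripper open.
Joint ranges: [-2.91, 2.91], [-0.3, 2.13], [-1.5, 1.42], [0.17, 2.43], [-1.26, 4.41], [0.16, 1.93], [-2.52, 2.52]. Speed limits (rad/s): [1.89, 1.89, 2.39, 2.39, 3.01, 3.01, 3.01].

INTERFACE

Orientations are given as [roll, pitch, yaw] about the fixed x, y, z axes, in that order (R = Rz(yaw) Ry(pitch) Rx(roll)).
In Python, from workcell import bot gives the robot as it stands.
- The arm moves only by the tool servo_tool, never from a script. Its argument "plan" is a list of rows, each a list of 7 numbers: the finger opening in cm, from 0 to 8.54, then the shift along the tool's x, y, z in cm, then the turn, a rotation vector about the tool's x, y, z in degrees. In form: [[fingers, x, y, z, wx, wy, wz], ...]. A call has 1 to 10 rows; each row is the pose to reach, as a shift and turn from the pose commanded when the call began, along the tool's axes at that moment; what a row does not reach only later rows make up. A row lasts 1/10 s, in which the tool goes at most 50 mm and 8.59 degrees, less where a joint would pass 70% of its speed; a pose out of reach is approached as far as the arm can. A call with a gripper value outside its range is refused whole. The fingers move at their own pace and stop on an object; "force" is the grip in N (left out, the last holds). Time passes only in rows, so rows that repeat a pose let the fingers close. It gives the time, the measured TCP pose, the force, the opening and the grip force at its end, in the units of the state.
- bot.observe(): the state, without advancing time (a new reading comes with each control period).
- bot.grab_frame(name): name is "scene" or "top" or "wrist"; returns a dict with "frame" (384x512x3 uint8, blue, green, red), "mtx" (3x3 intrinsics, pixels), "R" (3x3) and "t" (3): a world point X has camera coordinates R X + t; the wrist camera has in their place "T_tool_cam" (4x4, takes a point from camera to tool coordinates, whose origin is the TCP and whose axes are the flange's). Camera axes: x right, y down, z forward; pixel columns grow to the right and rows downward; lengths in m; the calibration is good to about 2 mm. A picture is of the moment at which its call begins: read the wrist's pose just before it. There is no depth.
- bot.job_done(): hands the job in; it is judged then, once.
The state is a dict: "clock": time; "qpos": joint angles; "qd": joint speeds; "joint_efforts": joint torques, N m; "position": TCP position; "tool_rot": TCP orientation; "force": force on the tool from outside, world axes, zero at the start; "moment": the same for the moment, N m; "grip_width": finger opening in m; "finger_force": force on a finger pad.
Only numpy, scipy, OpenCV 4.12 (cv2) and the standard library are available. Lean on these libraries where they do the work, as an engineer would, in place of code of your own. Each camera call takes 0.05 s, during which the arm holds its last target. There are 200 camera calls.

TASK

Put the iron cores away in their storage rack: free the seized pin that stands in one of the rack's two saddles by twisting it back and forth while pulling it up, without lifting the loose saddle off its base, and put the pin in the red tray; also lay every loose iron core flat in a lane of the rack. Only when all that is done, lay the aluminium retaining bar over the cores, down in the slots of both saddles and about centred. Leave the jar, the horseshoe magnet and the needle stand where they are.

Things in the scene. Friction and masses are not known exactly. Their poses are not given: they have to be found in the camera images.
- rack: Fixed wooden rack; origin at the centre of its underside, on the bench. Baseboard 130 mm (x) by 320 mm (y), 8 mm thick. Four lanes side by side, each along the rack's x, lie at y = -69, -23, 23, 69 mm. A steel saddle stands at y = -130 mm and another at y = 130 mm.
- lane0 (a point): Middle of a lane's floor, 8 mm above the bench; axes as the rack's. The lane runs along x, 110 mm long and 34 mm wide inside, between wooden ribs 12 mm wide and end lips, all 5 mm high (tops 13 mm above the bench). It takes one core.
- lane1 (a point): Middle of a lane's floor, 8 mm above the bench; axes as the rack's. The lane runs along x, 110 mm long and 34 mm wide inside, between wooden ribs 12 mm wide and end lips, all 5 mm high (tops 13 mm above the bench). It takes one core.
- lane2 (a point): Middle of a lane's floor, 8 mm above the bench; axes as the rack's. The lane runs along x, 110 mm long and 34 mm wide inside, between wooden ribs 12 mm wide and end lips, all 5 mm high (tops 13 mm above the bench). It takes one core.
- lane3 (a point): Middle of a lane's floor, 8 mm above the bench; axes as the rack's. The lane runs along x, 110 mm long and 34 mm wide inside, between wooden ribs 12 mm wide and end lips, all 5 mm high (tops 13 mm above the bench). It takes one core.
- rack_top (a point): Over the rack's middle, at the height of the saddles' seats, 40 mm above the bench; axes as the rack's. Each saddle is 60 mm (x) by 40 mm (y); on its seat is a slot along y, 34 mm wide, centred on x = 0, between cheeks whose tops are 52 mm above the bench.
- saddle (a joint): How far (m) the saddle with the pin (at the rack's y = -130 mm) has lifted: 0 is seated. It can only move straight up and is held down by its weight alone, about 9 N; over 4 mm counts as lifted off. Pulling the pin without turning it takes 20 to 30 N, so the saddle would come up with it.
- pin_center (a point): Steel pin, half-way along its 74 mm; its z runs along it to the head. 130 g: a round shank 14 mm across, 50 mm long, topped by a flat tab. At first upright, seized in the bore in the seat at the rack's x = 0, y = -130 mm, lower 28 mm in the bore, blocking the bar's slot. It turns with 0.1 to 0.2 N m; as it turns it can be drawn up about 1.5 mm per 1 rad of swing; loose after 25 mm.
- pin_grip (a point): Centre of the pin's tab, where to grip it; axes as the pin's. The tab is 10 mm thick along x (grip across this), 28 mm wide along y, 24 mm tall along z; its centre is 62 mm above the pin's foot and at first 74 mm above the bench.
- tray: Fixed red plastic tray, open at the top, 150 mm (x) by 170 mm (y) and 30 mm high, walls and floor 4 mm thick; origin at the centre of its underside. The pin may stand or lie in it.
- core0_center (a point): Centre of a loose laminated iron core, a steel bar 80 mm long (its x) and 24 by 24 mm in section, 350 g; at the start it lies on the bench. Two to four cores are present; an absent one reads None.
- core1_center (a point): Centre of a loose laminated iron core, a steel bar 80 mm long (its x) and 24 by 24 mm in section, 350 g; at the start it lies on the bench. Two to four cores are present; an absent one reads None.
- core2_center (a point): Centre of a loose laminated iron core, a steel bar 80 mm long (its x) and 24 by 24 mm in section, 350 g; at the start it lies on the bench. Two to four cores are present; an absent one reads None.
- core3_center (a point): Centre of a loose laminated iron core, a steel bar 80 mm long (its x) and 24 by 24 mm in section, 350 g; at the start it lies on the bench. Two to four cores are present; an absent one reads None.
- bar_center (a point): Centre of the loose aluminium retaining bar, 310 mm long (its x), 25 mm wide (its y) and 20 mm thick (its z), 350 g; at the start it lies flat on the bench. Laid home, its underside is on both seats, so that its centre is 50 mm above the bench, over the rack's centre, and its length runs along the rack's y.
- jar: Bystander: glass jar, 70 mm across, 110 mm tall, standing; origin at its foot. Leave it alone.
- magnet: Bystander: horseshoe magnet lying flat, about 105 by 70 mm, 20 mm high; origin on the bench between its legs, near the bend, legs along its +x. Leave it alone.
- stand: Bystander: needle stand with a round wooden foot 80 mm across, 110 mm tall; origin at its foot. Leave it alone.
Not all that is in view belongs to the job. What is shaped like the part that bears core1_center but blue, green or yellow is not meant.

How it is judged:
By the outcome, as a careful person would: the job done as asked, in the order asked, and still so for the second after the job is handed in, with the robot touching nothing.
Of core0, core1, core2, core3 only 2 to 4 are there at a start; the rules pass over those that are not, and their reading is None.
At some moment in a run one of core0, core1, core2, core3, bar may be knocked a few centimetres aside while the robot is not near it.
Once in a run the grip may slacken for a moment while it holds something.
It also fails if it takes over 210 s, if anything falls off the work surface, if the arm or the gripper's body presses on something with over 40 N, if the wrist force passes 120 N, or if a joint passes its speed limit or range.

## Working session

There is one attempt and no reset: what is moved stays moved. The work goes in short steps, Python scripts to look and compute and a tool call to move; the robot and the scene stay as the last step left them, time stands still between calls to the robot, and variables do not carry over. Pictures are saved under pics/ and viewed, at most 14 in all, crops included, and the job is handed in when it is done.

Besides the shell and the picture viewer there is one more tool, called after "Emit:" as name(argument=value, ...), one argument or row to a line, values as JSON. servo_tool: Moves the arm, as the interface text tells. Its arguments: {"type":"object","properties":{"plan":{"type":"array","items":{"type":"array","items":{"type":"number"}}},"force":{"type":"number"}},"required":["plan"]}

```bash
ls; mkdir -p pics; python3 - <<'E'
from workcell import bot
import cv2,numpy as np,pickle
o=bot.observe();print({k:np.round(v,3) for k,v in o.items()})
d={}
for n in ("scene","top","wrist"):
    f=bot.grab_frame(n);d[n]=f
    cv2.imwrite(f"pics/{n}0.png",f["frame"])
    print(n,{k:np.round(v,4).tolist() for k,v in f.items() if k!="frame"})
pickle.dump(d,open("cal.pkl","wb"))
a=np.vstack([cv2.resize(d["top"]["frame"],(800,600),interpolation=cv2.INTER_CUBIC)])
cv2.imwrite("pics/top_big.png",a)
E
```

```text
pics
{'clock': np.float64(0.0), 'qpos': array([ 1.128,  0.522, -0.036,  1.6  ,  0.021,  1.021, -0.113]), 'qd': array([ 0.002, -0.002, -0.   , -0.001,  0.001, -0.   ,  0.002]), 'joint_efforts': array([-2.0000e-03, -9.2711e+01,  1.9780e+00, -3.6994e+01,  1.7000e-02,
        8.0000e-03,  0.0000e+00]), 'position': array([ 0.227, -0.582,  0.231]), 'tool_rot': array([-3.14 ,  0.   ,  0.373]), 'force': array([ 0.575, -0.053, -0.106]), 'moment': array([-0.016, -0.006,  0.029]), 'finger_force': np.float64(0.0), 'grip_width': np.float64(0.085)}
scene {'mtx': [[369.5646, 0.0, 256.7132], [0.0, 369.5646, 194.8777], [0.0, 0.0, 1.0]], 'R': [[-0.191, 0.9816, -0.0008], [0.6778, 0.1313, -0.7234], [-0.71, -0.1388, -0.6904]], 't': [0.109, -0.3013, 1.434]}
top {'mtx': [[470.9585, 0.0, 252.0941], [0.0, 470.9585, 184.2867], [0.0, 0.0, 1.0]], 'R': [[-0.0228, -0.9997, -0.004], [-0.9795, 0.0231, -0.2001], [0.2001, -0.0006, -0.9798]], 't': [0.003, 0.5479, 1.276]}
wrist {'mtx': [[344.669, 0.0, 255.1375], [0.0, 344.669, 187.1488], [0.0, 0.0, 1.0]], 'T_tool_cam': [[-0.0003, -0.9652, -0.2617, 0.0675], [1.0, -0.0004, 0.0003, 0.0005], [-0.0004, -0.2617, 0.9652, -0.1434], [0.0, 0.0, 0.0, 1.0]]}
```

View pics/top_big.png

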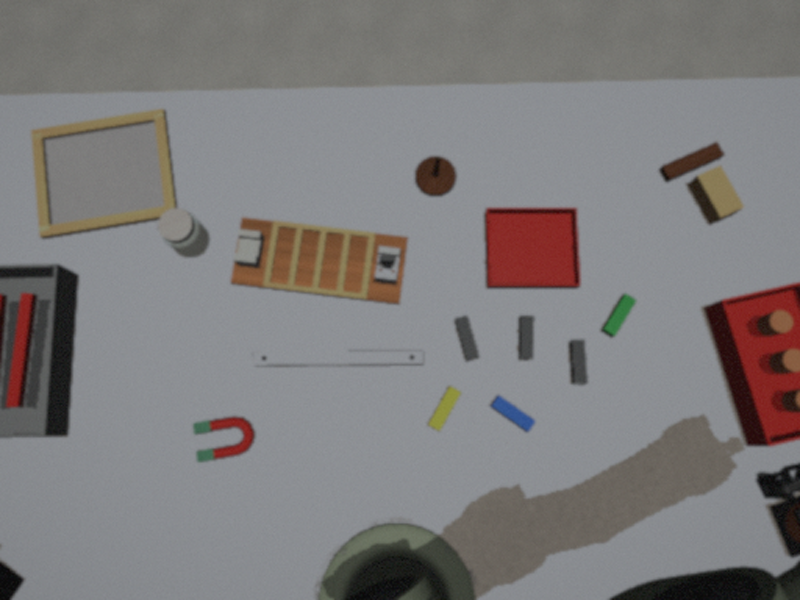

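View pics/scene0.png

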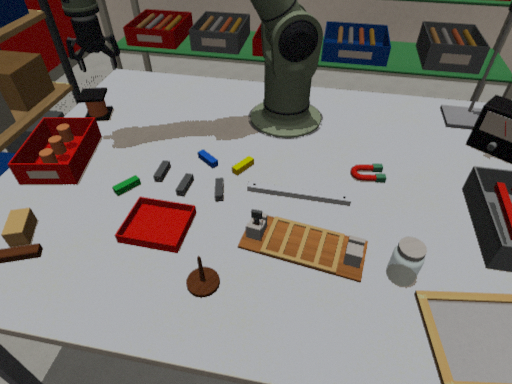

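The top view (800 px) shows three dark cores at (467,338), (526,338) and (578,362). Their look-alikes are green (619,315), blue (513,413), yellow (444,408) and the brown block (691,162). The rack is at (320,260), with the pin at (388,262). The bar is at (338,358). The open red tray is at (532,248); the red bin with cylinders at (770,360) is not it. The jar, magnet and stand are also in view. I'll check these in one close crop.

```bash
cat > h.py <<'E'
import numpy as np,cv2,pickle
from scipy.spatial.transform import Rotation as Ro
from workcell import bot
def ray(f,uv,z):
    K,R,t=[np.array(f[k]) for k in("mtx","R","t")]
    d=R.T@np.linalg.solve(K,[uv[0],uv[1],1.]);c=-R.T@t
    return c+d*(z-c[2])/d[2]
def wpose(f,o):
    "turn the wrist frame into world R,t"
    T=np.eye(4);T[:3,:3]=Ro.from_euler("xyz",o["tool_rot"]).as_matrix();T[:3,3]=o["position"]
    C=np.linalg.inv(T@np.array(f["T_tool_cam"]));return dict(f,R=C[:3,:3],t=C[:3,3])
def proj(f,X):
    p=np.array(f["mtx"])@(np.array(f["R"])@np.array(X)+np.array(f["t"]));return p[:2]/p[2]
def wrist(name=None,scale=1.5):
    o=bot.observe();f=wpose(bot.grab_frame("wrist"),o)
    if name:cv2.imwrite(f"pics/{name}.png",cv2.resize(f["frame"],None,fx=scale,fy=scale,interpolation=cv2.INTER_CUBIC))
    pickle.dump(f,open("last.pkl","wb"));return f
def rel(p,yaw,tilt=True):
    "shift (cm) and rotvec (deg) in tool axes to reach world p, tool down, yaw (mod pi picked nearest)"
    o=bot.observe();R=Ro.from_euler("xyz",o["tool_rot"])
    c=min([yaw+k*np.pi for k in(-2,-1,0,1,2)],key=lambda y:(R.inv()*Ro.from_euler("xyz",[np.pi,0,y])).magnitude())
    w=(R.inv()*Ro.from_euler("xyz",[np.pi,0,c])).as_rotvec(degrees=True)
    s=R.inv().apply(np.array(p)-o["position"])*100
    print("rel",np.round(s,2),np.round(w,2),"q7",np.round(o["qpos"][6],2),"yawcmd",round(c,3))
def st():
    o=bot.observe();print({k:np.round(v,4).tolist() for k,v in o.items() if k in("clock","position","tool_rot","force","moment","grip_width","finger_force","qpos")})
E
python3 - <<'E'
from h import *
d=pickle.load(open("cal.pkl","rb"));f=d["top"]
c=cv2.convertScaleAbs(f["frame"][130:270,140:420],alpha=1.4)
cv2.imwrite("pics/crop1.png",cv2.resize(c,(800,400),interpolation=cv2.INTER_CUBIC))
B=lambda x,y,z:print((x,y),np.round(ray(f,(x/1.5625,y/1.5625),z),3))
for p in[(467,338,.024),(526,338,.024),(578,362,.024),(338,358,.02),(320,260,.008),(532,248,.0),(388,262,.074),(436,176,0),(182,230,.05)]:B(*p)
g=f["frame"]
E
```

```text
(467, 338) [ 0.458 -0.141  0.024]
(526, 338) [ 0.455 -0.249  0.024]
(578, 362) [ 0.409 -0.34   0.024]
(338, 358) [0.427 0.095 0.02 ]
(320, 260) [0.615 0.129 0.008]
(532, 248) [ 0.631 -0.275  0.   ]
(388, 262) [ 0.592 -0.     0.074]
(436, 176) [ 0.78  -0.097  0.   ]
(182, 230) [0.668 0.379 0.05 ]
```

View pics/crop1.png

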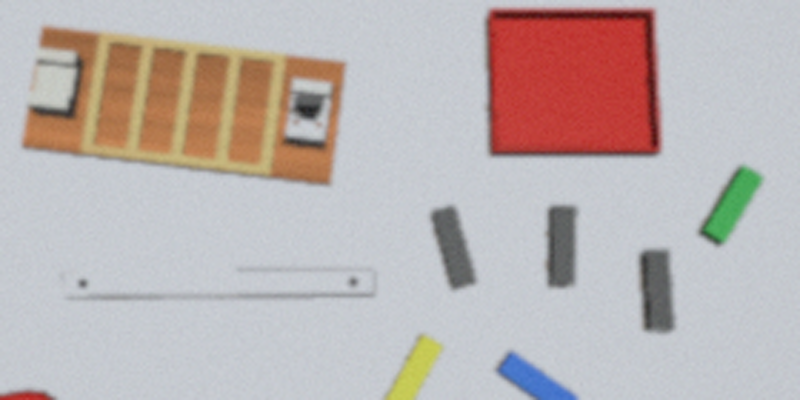

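The crop shows the rack with corners at (42,28), (345,62), (330,184) and (23,147), with the pin in its right saddle. The grey cores are at (454,248), (562,246) and (657,290). The tray spans (488..658, 10..154), and the bar runs from (62,284) to (375,282).

```bash
python3 - <<'E'
from h import *
f=pickle.load(open("cal.pkl","rb"))["top"]
W=lambda x,y,z:ray(f,(140+x/2.857,130+y/2.857),z)
c=[W(*p,.008) for p in[(42,28),(345,62),(330,184),(23,147)]]
print(np.round(c,3),[round(float(np.linalg.norm(c[i]-c[i-1])),3) for i in range(4)])
m=np.mean(c,0);v=c[0]-c[1]+c[3]-c[2];yaw=np.arctan2(-v[0],v[1]);print("rack",m,yaw,np.degrees(yaw))
R=Ro.from_euler("z",yaw)
P=m+R.apply([0,-.13,0]);print("pin exp",P)
t=[W(*p,.03) for p in[(488,10),(655,10),(659,154),(490,154)]];print("tray",np.round(np.mean(t,0),3),np.round(t,3))
for a,b in[((445,209),(463,286)),((562,207),(561,286)),((655,251),(659,330))]:
    A=W(*a,.02);B=W(*b,.02);print("core",(A+B)/2,np.degrees(np.arctan2(*(A-B)[[1,0]])),np.linalg.norm(A-B))
A=W(62,284,.02);B=W(375,282,.02);print("bar",(A+B)/2,np.linalg.norm(A-B))
# TCP so camera looks at pin: above, tool x toward -world x
rel([P[0]-.05,P[1],.28],0)
E
```

```text
[[ 0.7    0.278  0.008]
 [ 0.656 -0.038  0.008]
 [ 0.527 -0.019  0.008]
 [ 0.573  0.295  0.008]] [0.128, 0.319, 0.13, 0.318]
rack [0.61406902 0.12927492 0.008     ] -0.14249866429147548 -8.164572050153117
pin exp [5.95606819e-01 5.92567295e-04 8.00000000e-03]
tray [ 0.624 -0.269  0.03 ] [[ 0.702 -0.186  0.03 ]
 [ 0.697 -0.358  0.03 ]
 [ 0.546 -0.351  0.03 ]
 [ 0.55  -0.181  0.03 ]]
core [ 0.4576797  -0.14147492  0.02      ] 10.677197187263062 0.0793896300201955
core [ 0.45618483 -0.24918942  0.02      ] -4.0780757967569095 0.07975711002820075
core [ 0.40994671 -0.34151091  0.02      ] -1.274566781730228 0.07860475738325282
bar [0.42732382 0.09475831 0.02      ] 0.3122242576918396
rel [ 50.84 -42.67  -4.88] [-5.000e-02  1.000e-02  2.136e+01] q7 -0.11 yawcmd -6.283
```

Emit:
servo_tool(
  plan=[
    [8.5, 4, -3, -0.5, 0, 0, 3],
    [8.5, 8, -6.5, -1, 0, 0, 6],
    [8.5, 12, -10, -1.5, 0, 0, 9],
    [8.5, 16, -13, -2, 0, 0, 12],
    [8.5, 20, -16.5, -2.5, 0, 0, 15],
    [8.5, 24, -20, -3, 0, 0, 18],
    [8.5, 28, -23, -3.5, 0, 0, 21],
    [8.5, 32, -27, -4, 0, 0, 21.4],
    [8.5, 36, -30, -4.5, 0, 0, 21.4],
    [8.5, 40, -33, -4.8, 0, 0, 21.4],
  ],
)

```text
clock: 1.15
position: [0.4696, -0.1451, 0.2782]
tool_rot: [3.141, -0.0, -0.001]
force: [1.3, -1.5, -0.3]
grip_width: 0.0848
finger_force: 0.0
```

```bash
python3 -c "
from h import *
st();rel([.55,0,.28],0)"
```

```text
{'clock': 1.15, 'qpos': [0.3121, 0.2589, -0.1622, 1.8791, 0.0491, 1.007, -1.4426], 'position': [0.4696, -0.1451, 0.2782], 'tool_rot': [3.1414, -0.0004, -0.0008], 'force': [1.3197, -1.5042, -0.3], 'moment': [-0.0384, -0.066, 0.0067], 'finger_force': 0.0, 'grip_width': 0.0848}
rel [  8.03 -14.52  -0.18] [ 0.01 -0.02 -0.04] q7 -1.44 yawcmd 6.283
```

Emit:
servo_tool(
  plan=[
    [8.5, 3, -5, 0, 0, 0, 0],
    [8.5, 5.5, -9.5, 0, 0, 0, 0],
    [8.5, 8, -14.5, 0, 0, 0, 0],
    [8.5, 8, -14.5, 0, 0, 0, 0],
  ],
)

```text
clock: 1.55
position: [0.5504, 0.0031, 0.2775]
tool_rot: [-3.14, -0.0, 0.004]
force: [-1.1, -0.6, 0.5]
grip_width: 0.085
finger_force: 0.0
```

```bash
python3 -c "
from h import *
f=wrist('w1');st()
print(proj(f,[.5956,.0006,.086])*1.5,proj(f,[.5956,.0006,.04])*1.5)"
```

```text
{'clock': 1.6, 'qpos': [0.0605, 0.3621, -0.2285, 1.7348, 0.0901, 1.0549, -1.7642], 'position': [0.5505, 0.0032, 0.2773], 'tool_rot': [-3.1396, 0.0002, 0.0049], 'force': [-1.6293, 3.019, -0.6903], 'moment': [0.0932, 0.1555, 0.0286], 'finger_force': 0.0, 'grip_width': 0.085}
[387.51851859 177.17777801] [387.08291158 172.83120344]
```

View pics/w1.png

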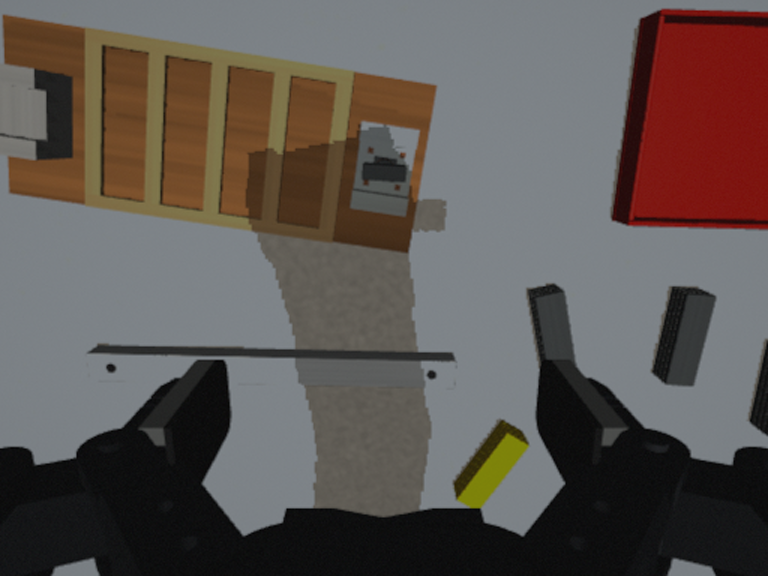

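The wrist picture shows the dark tab at about (384,172), long across the picture, with its thickness along world x. The rack's saddle is around it. I'll enlarge that part.

```bash
python3 -c "
from h import *
f=pickle.load(open('last.pkl','rb'));c=cv2.convertScaleAbs(f['frame'][70:170,220:300],alpha=1.6)
cv2.imwrite('pics/c2.png',cv2.resize(c,None,fx=6,fy=6,interpolation=cv2.INTER_CUBIC))"
```

```text
(no output)
```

View pics/c2.png

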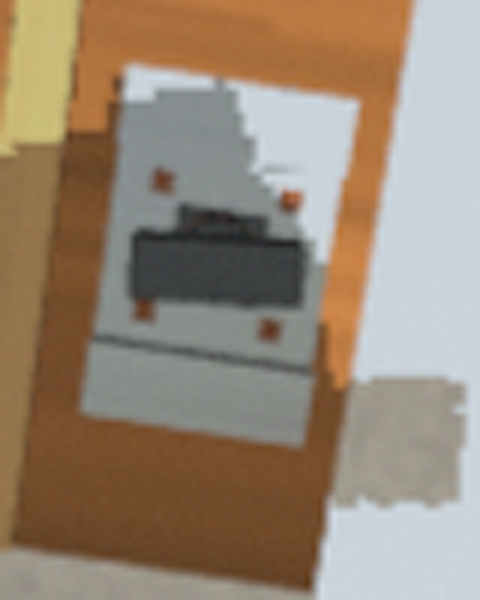

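The tab's top face has corners at about (133,235), (305,240), (303,303) and (131,298) in the crop. The saddle's corners are at (128,65), (358,98), (304,445) and (80,413).

```bash
python3 -c "
from h import *
f=pickle.load(open('last.pkl','rb'))
W=lambda x,y,z:ray(f,(220+x/6,70+y/6),z)
T=np.array([W(*p,.086) for p in[(133,235),(305,240),(303,303),(131,298)]]);print(T.round(4),T.mean(0),np.linalg.norm(T[0]-T[1]),np.linalg.norm(T[0]-T[3]))
v=T[0]-T[1]+T[3]-T[2];y=np.arctan2(-v[0],v[1]);print('tab yaw',y)
S=np.array([W(*p,.052) for p in[(128,65),(358,98),(304,445),(80,413)]]);print('saddle',S.mean(0),np.linalg.norm(S[0]-S[1]),np.linalg.norm(S[0]-S[3]))
v=S[0]-S[3]+S[1]-S[2];print('saddle yaw',np.arctan2(v[1],v[0]))
w=lambda x,y,z:ray(f,(x/1.5,y/1.5),z)
C=[w(*p,.008) for p in[(4,15),(436,86),(409,252),(10,193)]];print('base',np.round(C,4))
m=T.mean(0);print('for grasp');rel([m[0],m[1],.16],y+np.pi/2)
"
```

```text
[[ 0.6039  0.016   0.086 ]
 [ 0.6032 -0.0112  0.086 ]
 [ 0.5934 -0.011   0.086 ]
 [ 0.5941  0.0164  0.086 ]] [0.59864732 0.00253427 0.086     ] 0.027207879841119276 0.009807432829473044
tab yaw -0.024215901008975808
saddle [0.59840587 0.00264011 0.052     ] 0.039692254124826076 0.05995109496256886
saddle yaw -0.14385608592312044
base [[ 0.7051  0.2797  0.008 ]
 [ 0.6578 -0.0359  0.008 ]
 [ 0.5305 -0.0179  0.008 ]
 [ 0.5768  0.299   0.008 ]]
for grasp
rel [ 4.82  0.12 11.73] [-1.000e-01 -8.000e-02 -8.833e+01] q7 -1.76 yawcmd 7.83
```

Emit:
servo_tool(
  plan=[
    [5, 1, 0, 1, 0, 0, -8.5],
    [5, 2, 0, 2, 0, 0, -17],
    [5, 3, 0, 3, 0, 0, -25.5],
    [5, 4, 0, 4, 0, 0, -34],
    [5, 4.8, 0.1, 5, 0, 0, -42.5],
    [5, 4.8, 0.1, 6, 0, 0, -51],
    [5, 4.8, 0.1, 7.5, 0, 0, -59.5],
    [5, 4.8, 0.1, 9, 0, 0, -68],
    [5, 4.8, 0.1, 10.5, 0, 0, -76.5],
    [5, 4.8, 0.1, 11.7, 0, 0, -85],
  ],
)

```text
clock: 2.6
position: [0.5967, -0.0041, 0.1598]
tool_rot: [-3.141, 0.0, 1.488]
force: [-0.4, -0.4, -0.4]
grip_width: 0.0503
finger_force: 0.0
```

```bash
python3 -c "
from h import *
st();rel([.5986,.0025,.061],-.024+np.pi/2)"
```

```text
{'clock': 2.6, 'qpos': [0.2658, 0.6049, -0.5213, 1.7235, 0.3664, 0.9125, -0.4889], 'position': [0.5967, -0.0041, 0.1598], 'tool_rot': [-3.1408, 0.0004, 1.4883], 'force': [-0.403, -0.4433, -0.3783], 'moment': [-0.0053, -0.0787, -0.0385], 'finger_force': 0.0, 'grip_width': 0.0503}
rel [0.68 0.14 9.88] [-0.05  0.02 -3.35] q7 -0.49 yawcmd 7.83
```

Emit:
servo_tool(
  plan=[
    [5, 0.7, 0.1, 2, 0, 0, -3.3],
    [5, 0.7, 0.1, 4, 0, 0, -3.3],
    [5, 0.7, 0.1, 6, 0, 0, -3.3],
    [5, 0.7, 0.1, 7, 0, 0, -3.3],
    [5, 0.7, 0.1, 7, 0, 0, -3.3],
  ],
)

```text
clock: 3.1
position: [0.598, 0.0032, 0.0897]
tool_rot: [-3.139, 0.0, 1.54]
force: [-0.2, 0.1, 0.4]
grip_width: 0.0499
finger_force: 0.0
```

```bash
python3 -c "
from h import *
st();rel([.5986,.0025,.061],-.024+np.pi/2)"
```

```text
{'clock': 3.1, 'qpos': [0.2302, 0.7008, -0.4902, 1.7624, 0.4407, 0.7917, -0.5085], 'position': [0.598, 0.0032, 0.0897], 'tool_rot': [-3.1395, 0.0003, 1.5401], 'force': [-0.152, 0.065, 0.42], 'moment': [0.0149, -0.0152, -0.0392], 'finger_force': 0.0, 'grip_width': 0.0499}
rel [-0.06  0.07  2.87] [-0.12  0.02 -0.39] q7 -0.51 yawcmd 7.83
```

Emit:
servo_tool(
  plan=[
    [4, 0, 0.1, 1.5, 0, 0, -0.4],
    [4, 0, 0.1, 2.8, 0, 0, -0.4],
    [4, 0, 0.1, 2.8, 0, 0, -0.4],
    [0.6, 0, 0.1, 2.8, 0, 0, -0.4],
    [0.6, 0, 0.1, 2.8, 0, 0, -0.4],
    [0.6, 0, 0.1, 2.8, 0, 0, -0.4],
    [0.6, 0, 0.1, 2.8, 0, 0, -0.4],
    [0.6, 0, 0.1, 2.8, 0, 0, -0.4],
  ],
  force=90,
)

```text
clock: 3.9
position: [0.5991, 0.0036, 0.0634]
tool_rot: [-3.141, 0.001, 1.547]
force: [-7.6, 0.1, 8.5]
grip_width: 0.008
finger_force: 88.1
```

```bash
python3 -c "
from h import *
st()"
```

```text
{'clock': 3.9, 'qpos': [0.2166, 0.7388, -0.4721, 1.7712, 0.4683, 0.7465, -0.5236], 'position': [0.5991, 0.0036, 0.0634], 'tool_rot': [-3.1405, 0.0005, 1.5474], 'force': [-7.5709, 0.1047, 8.5282], 'moment': [0.0735, 1.8603, 0.0553], 'finger_force': 88.072, 'grip_width': 0.008}
```

Emit:
servo_tool(
  plan=[
    [0.6, 0, 0, -0.04, 0, 0, 8],
    [0.6, 0, 0, -0.08, 0, 0, 16],
    [0.6, 0, 0, -0.12, 0, 0, 24],
    [0.6, 0, 0, -0.16, 0, 0, 32],
    [0.6, 0, 0, -0.2, 0, 0, 40],
    [0.6, 0, 0, -0.23, 0, 0, 32],
    [0.6, 0, 0, -0.26, 0, 0, 24],
    [0.6, 0, 0, -0.29, 0, 0, 16],
    [0.6, 0, 0, -0.32, 0, 0, 8],
    [0.6, 0, 0, -0.35, 0, 0, 0],
  ],
)

```text
clock: 4.9
position: [0.5987, 0.0033, 0.0659]
tool_rot: [-3.139, 0.001, 1.553]
force: [-4.1, 0.1, -9.9]
grip_width: 0.008
finger_force: 87.9
```

```bash
python3 -c "
from h import *
st()"
```

```text
{'clock': 4.9, 'qpos': [0.2208, 0.7358, -0.4776, 1.7703, 0.4684, 0.7529, -0.5179], 'position': [0.5987, 0.0033, 0.0659], 'tool_rot': [-3.1394, 0.0006, 1.5528], 'force': [-4.1276, 0.1302, -9.8806], 'moment': [-0.1578, 0.9469, -0.1707], 'finger_force': 87.8679, 'grip_width': 0.008}
```

Emit:
servo_tool(
  plan=[
    [0.6, 0, -0.02, 0, 0, 0, -8],
    [0.6, 0, -0.02, -0.01, 0, 0, -16],
    [0.6, 0, -0.02, -0.02, 0, 0, -24],
    [0.6, 0, -0.02, -0.04, 0, 0, -32],
    [0.6, 0, -0.02, -0.05, 0, 0, -40],
    [0.6, 0, -0.02, -0.07, 0, 0, -32],
    [0.6, 0, -0.02, -0.09, 0, 0, -24],
    [0.6, 0, -0.02, -0.11, 0, 0, -16],
    [0.6, 0, -0.02, -0.13, 0, 0, -8],
    [0.6, 0, -0.02, -0.15, 0, 0, 0],
  ],
)

```text
clock: 5.9
position: [0.5987, 0.004, 0.0676]
tool_rot: [-3.14, -0.0, 1.542]
force: [-3.2, 1.8, -8.4]
grip_width: 0.0079
finger_force: 88.1
```

```bash
python3 -c "
from h import *
st()"
```

```text
{'clock': 5.9, 'qpos': [0.2215, 0.7334, -0.4795, 1.7702, 0.4668, 0.7548, -0.5283], 'position': [0.5987, 0.004, 0.0676], 'tool_rot': [-3.14, -0.0002, 1.542], 'force': [-3.1504, 1.8103, -8.4393], 'moment': [0.573, 0.7491, 0.1538], 'finger_force': 88.1267, 'grip_width': 0.0079}
```

Emit:
servo_tool(
  plan=[
    [0.6, 0, 0, 0, 0, 0, 8.5],
    [0.6, 0, 0, 0, 0, 0, 17],
    [0.6, 0, 0, -0.01, 0, 0, 25.5],
    [0.6, 0, 0, -0.02, 0, 0, 34],
    [0.6, 0, 0, -0.03, 0, 0, 42.5],
    [0.6, 0, 0, -0.05, 0, 0, 34],
    [0.6, 0, 0, -0.07, 0, 0, 25.5],
    [0.6, 0, 0, -0.09, 0, 0, 17],
    [0.6, 0, 0, -0.11, 0, 0, 8.5],
    [0.6, 0, 0, -0.13, 0, 0, 0],
  ],
)

```text
clock: 6.9
position: [0.5986, 0.0032, 0.0689]
tool_rot: [-3.14, 0.001, 1.553]
force: [-3.5, -2.1, -7.9]
grip_width: 0.0083
finger_force: 88.2
```

```bash
python3 -c "
from h import *
f=wrist('w3');st();c=cv2.convertScaleAbs(f['frame'],alpha=1.5);cv2.imwrite('pics/w3.png',c)"
```

```text
{'clock': 6.95, 'qpos': [0.2277, 0.7329, -0.4875, 1.7692, 0.4729, 0.7601, -0.5115], 'position': [0.5987, 0.0031, 0.0689], 'tool_rot': [-3.1399, 0.0007, 1.5626], 'force': [-4.4654, -1.4665, -1.8754], 'moment': [-0.3006, 1.0601, 0.0782], 'finger_force': 89.1164, 'grip_width': 0.0079}
```

View pics/w3.png

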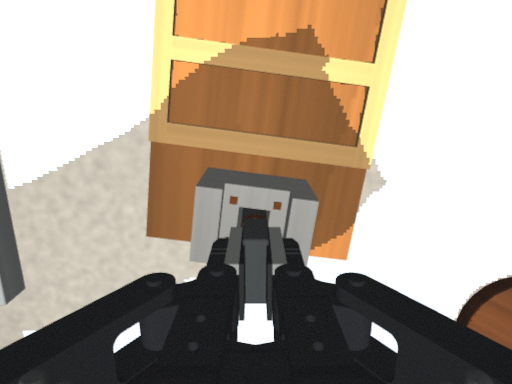

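Emit:
servo_tool(
  plan=[
    [0.6, 0, 0, -0.01, 0, 0, -8.5],
    [0.6, 0, 0, -0.03, 0, 0, -17],
    [0.6, 0, 0, -0.05, 0, 0, -25.5],
    [0.6, 0, 0, -0.07, 0, 0, -34],
    [0.6, 0, 0, -0.09, 0, 0, -42.5],
    [0.6, 0, 0, -0.1, 0, 0, -34],
    [0.6, 0, 0, -0.12, 0, 0, -25.5],
    [0.6, 0, 0, -0.14, 0, 0, -17],
    [0.6, 0, 0, -0.16, 0, 0, -8.5],
    [0.6, 0, 0, -0.18, 0, 0, 0],
  ],
)

```text
clock: 7.95
position: [0.5988, 0.0041, 0.0707]
tool_rot: [-3.14, -0.0, 1.538]
force: [-2.2, 2.7, -9.1]
grip_width: 0.008
finger_force: 87.6
```

```bash
python3 -c "
from h import *
f=pickle.load(open('last.pkl','rb'));st()
R=Ro.from_euler('z',-.1437)
for z in(.048,.052,.056,.060):print(z,[np.round(proj(f,[.617,.1312,0]+R.apply([x,-.11,z]))).tolist() for x in(-.03,-.017,.017,.03)])"
```

```text
{'clock': 7.95, 'qpos': [0.2263, 0.73, -0.4869, 1.7687, 0.4682, 0.7616, -0.5331], 'position': [0.5988, 0.0041, 0.0707], 'tool_rot': [-3.1403, -0.0004, 1.5385], 'force': [-2.1792, 2.6949, -9.086], 'moment': [0.6903, 0.8265, 0.1485], 'finger_force': 87.6059, 'grip_width': 0.008}
0.048 [[197.0, 185.0], [223.0, 188.0], [291.0, 196.0], [317.0, 199.0]]
0.052 [[195.0, 187.0], [222.0, 190.0], [292.0, 198.0], [318.0, 202.0]]
0.056 [[194.0, 189.0], [221.0, 192.0], [293.0, 201.0], [320.0, 204.0]]
0.06 [[192.0, 191.0], [221.0, 195.0], [293.0, 203.0], [321.0, 207.0]]
```

Emit:
servo_tool(
  plan=[
    [0.6, 0, 0, -0.01, 0, 0, 8.5],
    [0.6, 0, 0, -0.03, 0, 0, 17],
    [0.6, 0, 0, -0.05, 0, 0, 25.5],
    [0.6, 0, 0, -0.07, 0, 0, 34],
    [0.6, 0, 0, -0.09, 0, 0, 42.5],
    [0.6, 0, 0, -0.1, 0, 0, 34],
    [0.6, 0, 0, -0.12, 0, 0, 25.5],
    [0.6, 0, 0, -0.14, 0, 0, 17],
    [0.6, 0, 0, -0.16, 0, 0, 8.5],
    [0.6, 0, 0, -0.18, 0, 0, 0],
  ],
)

```text
clock: 8.95
position: [0.5988, 0.0033, 0.0726]
tool_rot: [-3.14, 0.001, 1.55]
force: [-4.1, -1.4, -8.1]
grip_width: 0.0081
finger_force: 88.1
```

Emit:
servo_tool(
  plan=[
    [0.6, 0, 0, -0.01, 0, 0, -8.5],
    [0.6, 0, 0, -0.03, 0, 0, -17],
    [0.6, 0, 0, -0.05, 0, 0, -25.5],
    [0.6, 0, 0, -0.07, 0, 0, -34],
    [0.6, 0, 0, -0.09, 0, 0, -42.5],
    [0.6, 0, 0, -0.1, 0, 0, -34],
    [0.6, 0, 0, -0.12, 0, 0, -25.5],
    [0.6, 0, 0, -0.14, 0, 0, -17],
    [0.6, 0, 0, -0.16, 0, 0, -8.5],
    [0.6, 0, 0, -0.18, 0, 0, 0],
  ],
)

```text
clock: 9.95
position: [0.5988, 0.0041, 0.0742]
tool_rot: [-3.14, -0.0, 1.538]
force: [-2.7, 2.9, -8.8]
grip_width: 0.0083
finger_force: 87.9
```

Emit:
servo_tool(
  plan=[
    [0.6, 0, 0, -0.01, 0, 0, 8.5],
    [0.6, 0, 0, -0.03, 0, 0, 17],
    [0.6, 0, 0, -0.05, 0, 0, 25.5],
    [0.6, 0, 0, -0.07, 0, 0, 34],
    [0.6, 0, 0, -0.09, 0, 0, 42.5],
    [0.6, 0, 0, -0.1, 0, 0, 34],
    [0.6, 0, 0, -0.12, 0, 0, 25.5],
    [0.6, 0, 0, -0.14, 0, 0, 17],
    [0.6, 0, 0, -0.16, 0, 0, 8.5],
    [0.6, 0, 0, -0.18, 0, 0, 0],
  ],
)

```text
clock: 10.95
position: [0.5988, 0.0033, 0.0761]
tool_rot: [-3.14, 0.001, 1.55]
force: [-3.0, -1.5, -8.0]
grip_width: 0.0081
finger_force: 88.2
```

```bash
python3 -c "
from h import *
f=wrist();st();c=cv2.convertScaleAbs(f['frame'],alpha=1.5);cv2.imwrite('pics/w4.png',c)
R=Ro.from_euler('z',-.1437)
for z in(.048,.052,.056,.060):print(z,[np.round(proj(f,[.617,.1312,0]+R.apply([x,-.11,z]))).tolist() for x in(-.03,-.017,.017,.03)])"
```

```text
{'clock': 11.0, 'qpos': [0.2383, 0.7251, -0.5035, 1.7658, 0.475, 0.7758, -0.5164], 'position': [0.5989, 0.0032, 0.0761], 'tool_rot': [-3.1402, 0.0005, 1.5595], 'force': [-3.1275, -1.3107, -2.2241], 'moment': [-0.2721, 1.0631, 0.0736], 'finger_force': 89.0721, 'grip_width': 0.008}
0.048 [[199.0, 181.0], [224.0, 184.0], [289.0, 192.0], [314.0, 195.0]]
0.052 [[197.0, 183.0], [223.0, 186.0], [290.0, 194.0], [315.0, 197.0]]
0.056 [[196.0, 185.0], [222.0, 189.0], [291.0, 197.0], [317.0, 200.0]]
0.06 [[195.0, 188.0], [222.0, 191.0], [292.0, 199.0], [318.0, 202.0]]
```

View pics/w4.png

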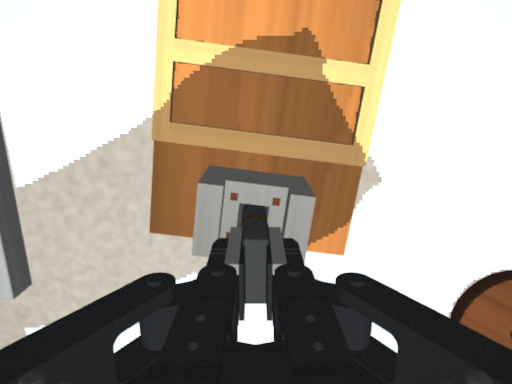

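The saddle's corners at (198,181) and (313,193) match the seated height, and the pads still hold the tab. I'll go on twisting.

Emit:
servo_tool(
  plan=[
    [0.6, 0, 0, -0.01, 0, 0, -8.5],
    [0.6, 0, 0, -0.03, 0, 0, -17],
    [0.6, 0, 0, -0.05, 0, 0, -25.5],
    [0.6, 0, 0, -0.07, 0, 0, -34],
    [0.6, 0, 0, -0.09, 0, 0, -42.5],
    [0.6, 0, 0, -0.1, 0, 0, -34],
    [0.6, 0, 0, -0.12, 0, 0, -25.5],
    [0.6, 0, 0, -0.14, 0, 0, -17],
    [0.6, 0, 0, -0.16, 0, 0, -8.5],
    [0.6, 0, 0, -0.18, 0, 0, 0],
  ],
)

```text
clock: 12.0
position: [0.5989, 0.004, 0.0779]
tool_rot: [-3.14, -0.0, 1.536]
force: [-3.6, 2.7, -9.6]
grip_width: 0.0077
finger_force: 87.9
```

Emit:
servo_tool(
  plan=[
    [0.6, 0, 0, -0.01, 0, 0, 8.5],
    [0.6, 0, 0, -0.03, 0, 0, 17],
    [0.6, 0, 0, -0.05, 0, 0, 25.5],
    [0.6, 0, 0, -0.07, 0, 0, 34],
    [0.6, 0, 0, -0.09, 0, 0, 42.5],
    [0.6, 0, 0, -0.1, 0, 0, 34],
    [0.6, 0, 0, -0.12, 0, 0, 25.5],
    [0.6, 0, 0, -0.14, 0, 0, 17],
    [0.6, 0, 0, -0.16, 0, 0, 8.5],
    [0.6, 0, 0, -0.18, 0, 0, 0],
  ],
)

```text
clock: 13.0
position: [0.5989, 0.0035, 0.0798]
tool_rot: [-3.14, 0.0, 1.547]
force: [-3.8, -0.1, -6.8]
grip_width: 0.0084
finger_force: 88.3
```

Emit:
servo_tool(
  plan=[
    [0.6, 0, 0, -0.01, 0, 0, -8.5],
    [0.6, 0, 0, -0.03, 0, 0, -17],
    [0.6, 0, 0, -0.05, 0, 0, -25.5],
    [0.6, 0, 0, -0.07, 0, 0, -34],
    [0.6, 0, 0, -0.09, 0, 0, -42.5],
    [0.6, 0, 0, -0.1, 0, 0, -34],
    [0.6, 0, 0, -0.12, 0, 0, -25.5],
    [0.6, 0, 0, -0.14, 0, 0, -17],
    [0.6, 0, 0, -0.16, 0, 0, -8.5],
    [0.6, 0, 0, -0.18, 0, 0, 0],
  ],
)

```text
clock: 14.0
position: [0.5989, 0.0041, 0.0815]
tool_rot: [-3.14, -0.0, 1.536]
force: [-2.4, 1.5, -9.6]
grip_width: 0.0084
finger_force: 88.0
```

Emit:
servo_tool(
  plan=[
    [0.6, 0, 0, -0.01, 0, 0, 8.5],
    [0.6, 0, 0, -0.03, 0, 0, 17],
    [0.6, 0, 0, -0.05, 0, 0, 25.5],
    [0.6, 0, 0, -0.07, 0, 0, 34],
    [0.6, 0, 0, -0.09, 0, 0, 42.5],
    [0.6, 0, 0, -0.1, 0, 0, 34],
    [0.6, 0, 0, -0.12, 0, 0, 25.5],
    [0.6, 0, 0, -0.14, 0, 0, 17],
    [0.6, 0, 0, -0.16, 0, 0, 8.5],
    [0.6, 0, 0, -0.18, 0, 0, 0],
  ],
)

```text
clock: 15.0
position: [0.5989, 0.0034, 0.0834]
tool_rot: [-3.14, 0.0, 1.547]
force: [-4.1, -1.2, -7.0]
grip_width: 0.0078
finger_force: 88.4
```

Emit:
servo_tool(
  plan=[
    [0.6, 0, 0, -0.01, 0, 0, -8.5],
    [0.6, 0, 0, -0.03, 0, 0, -17],
    [0.6, 0, 0, -0.05, 0, 0, -25.5],
    [0.6, 0, 0, -0.07, 0, 0, -34],
    [0.6, 0, 0, -0.09, 0, 0, -42.5],
    [0.6, 0, 0, -0.1, 0, 0, -34],
    [0.6, 0, 0, -0.12, 0, 0, -25.5],
    [0.6, 0, 0, -0.14, 0, 0, -17],
    [0.6, 0, 0, -0.16, 0, 0, -8.5],
    [0.6, 0, 0, -0.18, 0, 0, 0],
  ],
)

```text
clock: 16.0
position: [0.5989, 0.004, 0.085]
tool_rot: [-3.14, -0.0, 1.536]
force: [-1.9, 1.9, -9.8]
grip_width: 0.0082
finger_force: 88.1
```

Emit:
servo_tool(
  plan=[
    [0.6, 0, 0, -0.01, 0, 0, 8.5],
    [0.6, 0, 0, -0.03, 0, 0, 17],
    [0.6, 0, 0, -0.05, 0, 0, 25.5],
    [0.6, 0, 0, -0.07, 0, 0, 34],
    [0.6, 0, 0, -0.09, 0, 0, 42.5],
    [0.6, 0, 0, -0.1, 0, 0, 34],
    [0.6, 0, 0, -0.12, 0, 0, 25.5],
    [0.6, 0, 0, -0.14, 0, 0, 17],
    [0.6, 0, 0, -0.16, 0, 0, 8.5],
    [0.6, 0, 0, -0.18, 0, 0, 0],
  ],
)

```text
clock: 17.0
position: [0.5994, 0.0034, 0.0875]
tool_rot: [-3.141, 0.001, 1.547]
force: [-3.1, -2.6, -1.3]
grip_width: 0.0081
finger_force: 89.3
```

Emit:
servo_tool(
  plan=[
    [0.6, 0, 0, -0.01, 0, 0, -8.5],
    [0.6, 0, 0, -0.03, 0, 0, -17],
    [0.6, 0, 0, -0.05, 0, 0, -25.5],
    [0.6, 0, 0, -0.07, 0, 0, -34],
    [0.6, 0, 0, -0.09, 0, 0, -42.5],
    [0.6, 0, 0, -0.1, 0, 0, -34],
    [0.6, 0, 0, -0.12, 0, 0, -25.5],
    [0.6, 0, 0, -0.14, 0, 0, -17],
    [0.6, 0, 0, -0.16, 0, 0, -8.5],
    [0.6, 0, 0, -0.18, 0, 0, 0],
  ],
)

```text
clock: 18.0
position: [0.5995, 0.0042, 0.0892]
tool_rot: [3.141, -0.001, 1.536]
force: [-2.9, 2.4, -1.9]
grip_width: 0.0081
finger_force: 89.2
```

The force has dropped to the pin's weight, so the pin is loose. I'll lift it straight up and carry it to the tray at (0.624,-0.269).

Emit:
servo_tool(
  plan=[
    [0.6, 0, 0, -1, 0, 0, 0],
    [0.6, 0, 0, -2.5, 0, 0, 0],
    [0.6, 0, 0, -4.5, 0, 0, 0],
    [0.6, -4, 0.3, -5, 0, 0, 0],
    [0.6, -8.5, 0.8, -5, 0, 0, 0],
    [0.6, -13, 1.3, -5, 0, 0, 0],
    [0.6, -17.5, 1.8, -5, 0, 0, 0],
    [0.6, -22, 2.3, -5, 0, 0, 0],
    [0.6, -26, 3, -5, 0, 0, 0],
    [0.6, -27.4, 3.2, -5, 0, 0, 0],
  ],
)

```text
clock: 19.0
position: [0.6248, -0.2767, 0.1401]
tool_rot: [3.14, 0.002, 1.544]
force: [-0.6, 0.9, -0.5]
grip_width: 0.0082
finger_force: 89.4
```

```bash
python3 -c "
from h import *
st();rel([.624,-.269,.057],1.54)"
```

```text
{'clock': 19.0, 'qpos': [0.6549, 0.7595, -0.5387, 1.4899, 0.4321, 1.0105, -0.0205], 'position': [0.6248, -0.2767, 0.1401], 'tool_rot': [3.1404, 0.0019, 1.5442], 'force': [-0.566, 0.8866, -0.4649], 'moment': [-0.0116, 0.014, -0.0197], 'finger_force': 89.3834, 'grip_width': 0.0082}
rel [ 0.78 -0.11  8.31] [0.07 0.11 0.24] q7 -0.02 yawcmd -4.743
```

Emit:
servo_tool(
  plan=[
    [0.6, 0.8, 0, 3, 0, 0, 0],
    [0.6, 0.8, 0, 6, 0, 0, 0],
    [0.6, 0.8, 0, 7.5, 0, 0, 0],
    [0.6, 0.8, 0, 8.2, 0, 0, 0],
    [0.6, 0.8, 0, 8.2, 0, 0, 0],
    [4, 0.8, 0, 8.2, 0, 0, 0],
    [4, 0.8, 0, 8.2, 0, 0, 0],
    [4, 0.8, 0, 8.2, 0, 0, 0],
  ],
)

```text
clock: 19.8
position: [0.6258, -0.2632, 0.058]
tool_rot: [3.14, 0.001, 1.547]
force: [0.1, 0.2, 0.6]
grip_width: 0.0403
finger_force: 0.0
```

Emit:
servo_tool(
  plan=[
    [4, 0, 0, -3, 0, 0, 0],
    [4, 0, 0, -7, 0, 0, 0],
    [5, 0, 0, -11, 0, 0, 0],
    [5, 0, 4, -14, 0, 0, 0],
    [5, 0, 8, -14, 0, 0, 0],
    [5, 0, 8, -14, 0, 0, 0],
  ],
)

```text
clock: 20.4
position: [0.709, -0.2634, 0.1977]
tool_rot: [3.138, -0.001, 1.549]
force: [0.0, 0.3, -0.2]
grip_width: 0.0501
finger_force: 0.0
```

```bash
python3 -c "
from h import *
st()
f=bot.grab_frame('top');pickle.dump(f,open('top2.pkl','wb'))
f2=bot.grab_frame('scene')
a=cv2.resize(f['frame'][130:270,140:420],(640,320),interpolation=cv2.INTER_CUBIC)
b=cv2.resize(f2['frame'][140:280,100:380],(640,320)) 
cv2.imwrite('pics/t2.png',np.vstack([a[:,:],b])[:600])"
```

```text
{'clock': 20.4, 'qpos': [0.5548, 0.8192, -0.5419, 1.2025, 0.411, 1.2225, -0.0035], 'position': [0.709, -0.2634, 0.1977], 'tool_rot': [3.1382, -0.0009, 1.5489], 'force': [0.0324, 0.269, -0.1669], 'moment': [0.0307, -0.0477, -0.0489], 'finger_force': 0.0, 'grip_width': 0.0501}
```

View pics/t2.png

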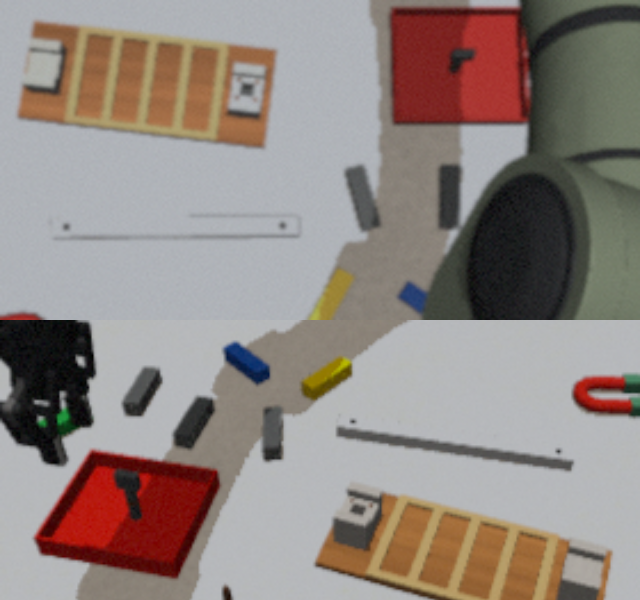

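The pin lies inside the tray, at about (461,58) in the upper half of the picture. The saddle is seated and its bore is empty. Next the cores: I'll move to look at all three.

Emit:
servo_tool(
  plan=[
    [6, 0, -3, 0, 0, 0, 8.5],
    [6, 0, -6, 0, 0, 0, 17],
    [6, 0, -10, 0, 0, 0, 25.5],
    [6, 0, -14, 0, 0, 0, 34],
    [6, 0, -18, 0, 0, 0, 42.5],
    [6, 0, -22, -0.5, 0, 0, 51],
    [6, 0.5, -26, -1, 0, 0, 59.5],
    [6, 1, -29, -1.5, 0, 0, 68],
    [6, 1.5, -31, -2, 0, 0, 76.5],
    [6, 1.7, -32.3, -2, 0, 0, 85],
  ],
)

```text
clock: 21.5
position: [0.3803, -0.2403, 0.2178]
tool_rot: [3.141, -0.0, 0.056]
force: [-0.0, -0.4, -0.6]
grip_width: 0.0601
finger_force: 0.0
```

Emit:
servo_tool(
  plan=[
    [6, 0, 0, 0, 0, 0, 3.5],
    [6, 0, 0, 0, 0, 0, 3.5],
    [6, 0, 0, 0, 0, 0, 3.5],
  ],
)

```text
clock: 21.8
position: [0.3824, -0.2403, 0.2171]
tool_rot: [3.141, -0.0, 0.005]
force: [-0.6, -0.8, 0.1]
grip_width: 0.0601
finger_force: 0.0
```

```bash
python3 -c "
from h import *
f=wrist();st();c=cv2.convertScaleAbs(f['frame'],alpha=1.3);cv2.imwrite('pics/w5.png',cv2.resize(c,(800,600),interpolation=cv2.INTER_CUBIC))"
```

```text
{'clock': 21.85, 'qpos': [0.6585, 0.2769, -0.2748, 2.0418, 0.1003, 0.8352, -1.2399], 'position': [0.3825, -0.2404, 0.2169], 'tool_rot': [3.1415, -0.0, 0.0046], 'force': [0.0773, -0.0092, -0.4706], 'moment': [-0.0562, -0.0748, -0.0472], 'finger_force': 0.0, 'grip_width': 0.0601}
```

View pics/w5.png

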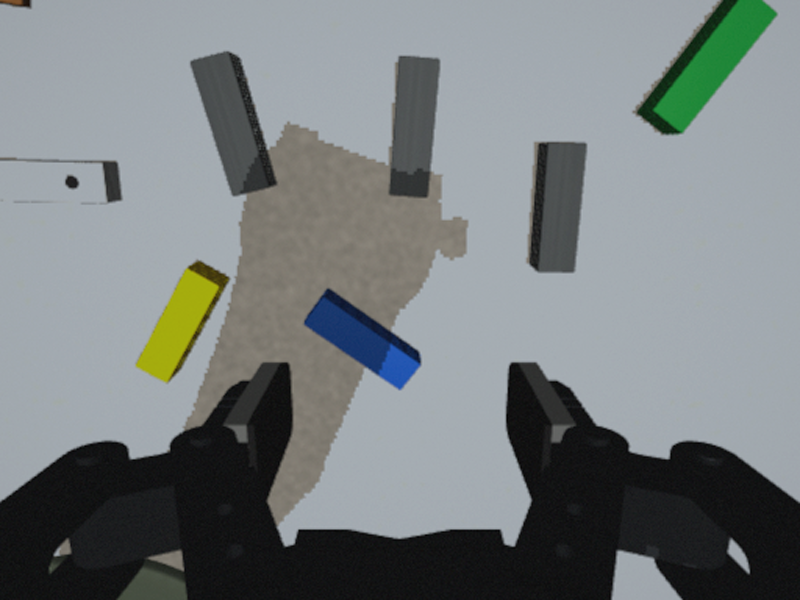

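The three cores' top faces are clear: A at (191,62), (228,52), (272,185) and (234,195); B at (399,57), (439,59), (430,196) and (390,194); C at (549,143), (586,143), (575,272) and (538,271).

```bash
python3 -c "
from h import *
f=pickle.load(open('last.pkl','rb'));s=512/800
for n,q in dict(A=[(191,62),(228,52),(272,185),(234,195)],B=[(399,57),(439,59),(430,196),(390,194)],C=[(549,143),(586,143),(575,272),(538,271)]).items():
    P=np.array([ray(f,(x*s,y*s),.024) for x,y in q]);v=P[0]-P[3]+P[1]-P[2];m=P.mean(0);y=np.arctan2(v[1],v[0])
    print(n,m.round(4),'yaw',y.round(3),np.linalg.norm(P[0]-P[3]).round(4),np.linalg.norm(P[0]-P[1]).round(4));rel([m[0],m[1],.007],y)
"
```

```text
A [ 0.4616 -0.1405  0.024 ] yaw 0.26 0.0785 0.0225
rel [ 7.95 -9.95 20.99] [ 1.000e-02 -0.000e+00 -1.463e+01] q7 -1.24 yawcmd 6.543
B [ 0.4603 -0.2495  0.024 ] yaw -0.056 0.0785 0.0232
rel [ 7.77  0.94 20.99] [ 0.  -0.   3.5] q7 -1.24 yawcmd -6.34
C [ 0.4128 -0.3417  0.024 ] yaw -0.002 0.079 0.0223
rel [ 2.98 10.14 20.99] [ 0.01 -0.    0.4 ] q7 -1.24 yawcmd -6.286
```

Emit:
servo_tool(
  plan=[
    [6, 4, 0.5, 2.5, 0, 0, 3.5],
    [6, 7.8, 0.9, 5, 0, 0, 3.5],
    [6, 7.8, 0.9, 9.5, 0, 0, 3.5],
    [6, 7.8, 0.9, 14, 0, 0, 3.5],
    [6, 7.8, 0.9, 18, 0, 0, 3.5],
    [6, 7.8, 0.9, 20, 0, 0, 3.5],
    [6, 7.8, 0.9, 20.8, 0, 0, 3.5],
    [2, 7.8, 0.9, 20.8, 0, 0, 3.5],
    [2, 7.8, 0.9, 20.8, 0, 0, 3.5],
    [2, 7.8, 0.9, 20.8, 0, 0, 3.5],
  ],
  force=60,
)

```text
clock: 22.85
position: [0.4615, -0.2496, 0.0104]
tool_rot: [3.141, -0.002, -0.058]
force: [-0.4, 0.4, -1.2]
grip_width: 0.0224
finger_force: 58.8
```

Emit:
servo_tool(
  plan=[
    [2, 0, 0, 0, 0, 0, 0],
    [2, 0, 0, 0, 0, 0, 0],
    [2, 0, 0, -2, 0, 0, 0],
    [2, 0, 0, -6, 0, 0, 0],
    [2, 0, 0, -10, 0, 0, 0],
  ],
)

```text
clock: 23.35
position: [0.4605, -0.249, 0.1108]
tool_rot: [-3.142, 0.0, -0.058]
force: [-0.6, -1.1, -3.1]
grip_width: 0.0226
finger_force: 59.7
```

```bash
python3 -c "
from h import *
st();R=Ro.from_euler('z',-.1437)
for l in(-.069,-.023,.023,.069):
  p=[.617,.1312,0]+R.apply([0,l,0]);print(l,p);rel([p[0],p[1],.06],-.1437)"
```

```text
{'clock': 23.35, 'qpos': [0.5571, 0.5398, -0.234, 1.9602, 0.1947, 0.6631, -1.4276], 'position': [0.4605, -0.249, 0.1108], 'tool_rot': [-3.1415, 0.0001, -0.058], 'force': [-0.6141, -1.1047, -3.0759], 'moment': [-0.0272, -0.079, 0.0278], 'finger_force': 59.7444, 'grip_width': 0.0226}
-0.069 [0.60711879 0.06291119 0.        ]
rel [ 12.83 -31.98   5.08] [-0.    0.01  4.91] q7 -1.43 yawcmd -6.427
-0.023 [0.61370626 0.10843706 0.        ]
rel [ 13.23 -36.57   5.08] [-0.    0.01  4.91] q7 -1.43 yawcmd -6.427
0.023 [0.62029374 0.15396294 0.        ]
rel [ 13.62 -41.15   5.08] [-0.    0.01  4.91] q7 -1.43 yawcmd -6.427
0.069 [0.62688121 0.19948881 0.        ]
rel [ 14.01 -45.73   5.08] [-0.    0.01  4.91] q7 -1.43 yawcmd -6.427
```

Emit:
servo_tool(
  plan=[
    [2, 1.6, -4, 0, 0, 0, 1],
    [2, 3.2, -8, 0, 0, 0, 2],
    [2, 4.8, -12, 0, 0, 0, 3],
    [2, 6.4, -16, 0, 0, 0, 4],
    [2, 8, -20, 0, 0, 0, 4.9],
    [2, 9.6, -24, 0, 0, 0, 4.9],
    [2, 11.2, -28, 0, 0, 0, 4.9],
    [2, 12.8, -32, 1, 0, 0, 4.9],
    [2, 12.8, -32, 4, 0, 0, 4.9],
    [2, 12.8, -32, 5, 0, 0, 4.9],
  ],
)

```text
clock: 24.35
position: [0.6064, 0.064, 0.0577]
tool_rot: [3.141, 0.002, -0.142]
force: [-0.7, -1.1, -2.9]
grip_width: 0.0225
finger_force: 59.8
```

Emit:
servo_tool(
  plan=[
    [2, 0, 0, 0, 0, 0, 0],
    [2, 0, 0, 0, 0, 0, 0],
  ],
)

```text
clock: 24.55
position: [0.6076, 0.0619, 0.0601]
tool_rot: [3.142, -0.001, -0.145]
force: [0.9, -0.5, -3.0]
grip_width: 0.0225
finger_force: 59.8
```

```bash
python3 -c "
from h import *
f=wrist();st();rel([.6071,.0629,.018],-.1437);c=cv2.convertScaleAbs(f['frame'],alpha=1.4);cv2.imwrite('pics/w6.png',cv2.resize(c,(800,600),interpolation=cv2.INTER_CUBIC))"
```

```text
{'clock': 24.6, 'qpos': [-0.0738, 0.7205, -0.1837, 1.7527, 0.1923, 0.6843, -2.0781], 'position': [0.6078, 0.0621, 0.0604], 'tool_rot': [-3.1413, -0.0016, -0.1451], 'force': [0.3848, -0.4891, -3.1588], 'moment': [-0.0455, 0.0056, 0.0124], 'finger_force': 59.8082, 'grip_width': 0.0222}
rel [-0.09 -0.07  4.24] [-0.02 -0.09 -0.08] q7 -2.08 yawcmd 6.139
```

View pics/w6.png

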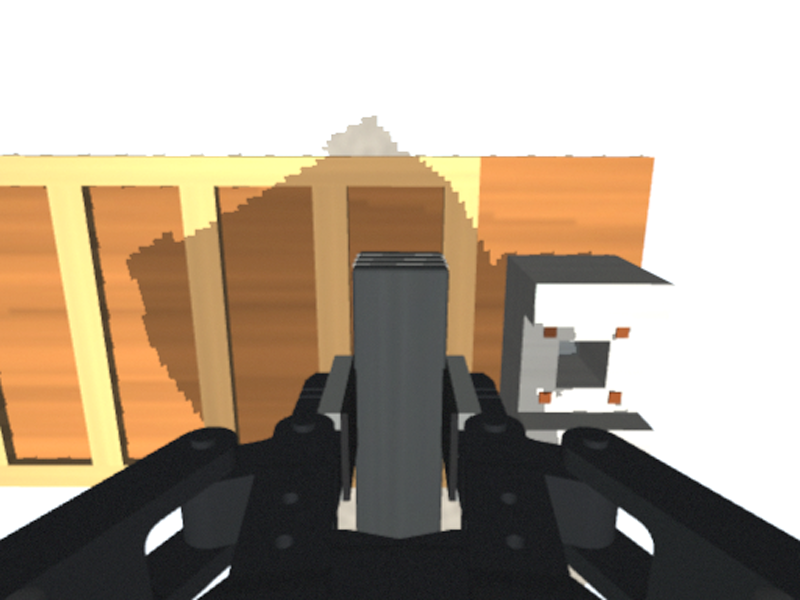

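The core (top face from (355,265) to (447,530)) is square over the first lane, clear of the saddle. Lowering it now.

Emit:
servo_tool(
  plan=[
    [2, 0, -0.1, 2, 0, 0, 0],
    [2, 0, -0.1, 3.5, 0, 0, 0],
    [2, 0, -0.1, 4.1, 0, 0, 0],
    [2, 0, -0.1, 4.2, 0, 0, 0],
    [3.4, 0, -0.1, 4.2, 0, 0, 0],
    [3.4, 0, -0.1, 4.2, 0, 0, 0],
    [3.4, 0, -0.1, 4.2, 0, 0, 0],
    [3.4, 0, -0.1, 2, 0, 0, 0],
    [3.4, 0, -0.1, -2, 0, 0, 0],
    [4, 0, -0.1, -6, 0, 0, 0],
  ],
)

```text
clock: 25.6
position: [0.6069, 0.0638, 0.1199]
tool_rot: [3.141, 0.001, -0.144]
force: [1.5, 0.9, 0.6]
grip_width: 0.0402
finger_force: 0.0
```

```bash
python3 -c "
from h import *
st();rel([.4616,-.1405,.13],.26)"
```

```text
{'clock': 25.6, 'qpos': [-0.0632, 0.6367, -0.2028, 1.7249, 0.1677, 0.7982, -2.0593], 'position': [0.6069, 0.0638, 0.1199], 'tool_rot': [3.1414, 0.0012, -0.1437], 'force': [1.4801, 0.8607, 0.5881], 'moment': [-0.0036, -0.0216, 0.0041], 'finger_force': 0.0, 'grip_width': 0.0402}
rel [-11.46  22.31  -0.99] [ -0.     0.07 -23.13] q7 -2.06 yawcmd 6.543
```

Emit:
servo_tool(
  plan=[
    [6, -2.5, 3.6, -3, 0, 0, -3],
    [6, -5, 7.2, -6, 0, 0, -6],
    [6, -7.5, 10.8, -7, 0, 0, -9],
    [6, -10, 14.4, -7, 0, 0, -12],
    [6, -12.5, 18, -7, 0, 0, -15],
    [6, -15, 22, -7, 0, 0, -19],
    [6, -17, 25, -7, 0, 0, -23],
    [6, -17, 25, -7, 0, 0, -23],
    [6, -17, 25, -7, 0, 0, -23],
  ],
)

```text
clock: 26.5
position: [0.4032, -0.1598, 0.1893]
tool_rot: [3.141, -0.001, 0.255]
force: [-0.3, -0.6, 0.0]
grip_width: 0.06
finger_force: 0.0
```

```bash
cat >> h.py <<'E'
def cores(f,zmin=0):
    "dark grey blobs in a wrist frame with the world pose of their outline"
    hsv=cv2.cvtColor(f["frame"],cv2.COLOR_BGR2HSV);m=((hsv[...,1]<45)&(hsv[...,2]>35)&(hsv[...,2]<112)).astype(np.uint8)
    m=cv2.morphologyEx(m,cv2.MORPH_OPEN,np.ones((3,3)))
    for c in cv2.findContours(m,cv2.RETR_EXTERNAL,cv2.CHAIN_APPROX_NONE)[0]:
        if cv2.contourArea(c)<600:continue
        w=np.array([ray(f,p,.022)[:2] for p in c[:,0].astype(float)],np.float32)
        (x,y),(a,b),t=cv2.minAreaRect(w)
        if a<b:a,b,t=b,a,t-90
        if .06<a<.1 and b<.045:print("blob",round(x,4),round(y,4),"size",round(a,3),round(b,3),"yaw",round((np.radians(t)+np.pi/2)%np.pi-np.pi/2,3),"val",int(np.median(hsv[...,2][m>0])))
E
python3 -c "
from h import *
f=wrist();st();cores(f);rel([.4616,-.1405,.009],.26)
for p in[(.4616,-.1405)]:
  u=proj(f,[*p,.024]);print(u,f['frame'][int(u[1]),int(u[0])])"
```

```text
{'clock': 26.55, 'qpos': [0.4913, 0.2935, -0.303, 2.1121, 0.1265, 0.7518, -1.206], 'position': [0.4038, -0.159, 0.1892], 'tool_rot': [3.1413, -0.0008, 0.2568], 'force': [0.1381, 0.7657, -0.3032], 'moment': [0.0205, -0.065, -0.0179], 'finger_force': 0.0, 'grip_width': 0.0596}
blob 0.4133 -0.3426 size 0.082 0.024 yaw -0.008 val 95
rel [ 6.05 -0.33 18.02] [ 0.01 -0.05 -0.19] q7 -1.21 yawcmd 6.543
[250.06060813 101.28471091] [41 41 38]
```

```bash
sed -i 's/>35/>lo/; s/def cores(f,zmin=0)/def cores(f,lo=35)/' h.py; python3 -c "
from h import *
f=pickle.load(open('last.pkl','rb'))
for lo in(20,25,30,38):print(lo);cores(f,lo)
print(f['frame'][60:160:10,200:300:10].max(2))"
```

```text
20
blob 0.2872 -0.0903 size 0.073 0.025 yaw -0.011 val 94
blob 0.3369 -0.2775 size 0.074 0.026 yaw 0.528 val 94
blob 0.4134 -0.3401 size 0.082 0.029 yaw -0.008 val 94
25
blob 0.3437 -0.2745 size 0.062 0.019 yaw 0.665 val 95
blob 0.4134 -0.3423 size 0.082 0.025 yaw -0.005 val 95
30
blob 0.4134 -0.3423 size 0.082 0.025 yaw -0.008 val 95
38
blob 0.4133 -0.3426 size 0.082 0.024 yaw -0.008 val 95
[[135 135 133 133  64  65  65 134 134 134]
 [135 134 134 135  65  66  66 135 135 134]
 [ 97 120 135 135  66  66  65 134 135 135]
 [ 90  94  98  98  66  66  66 134 135 135]
 [ 98  93  91  97  41  41  64 135 135 135]
 [ 95  96 101  97  41  42  39  99  95  99]
 [ 99  93  97  97  40  42  39  96  95 101]
 [ 94  95  95  98  40  40  39  95  96 108]
 [ 95  93  96  96  40  38  39  94  98  96]
 [ 97  93  94  96  95  97  99  97  94  95]]
```

```bash
sed -i 's/<112/<82/' h.py; python3 -c "
from h import *
f=pickle.load(open('last.pkl','rb'))
for lo in(25,30):print(lo);cores(f,lo)"
```

```text
25
blob 0.3437 -0.2745 size 0.062 0.019 yaw 0.665 val 57
blob 0.4135 -0.3419 size 0.081 0.024 yaw -0.005 val 57
blob 0.4614 -0.1396 size 0.081 0.025 yaw 0.24 val 57
30
blob 0.4135 -0.3419 size 0.081 0.024 yaw -0.008 val 57
blob 0.4614 -0.1396 size 0.081 0.025 yaw 0.24 val 57
```

Emit:
servo_tool(
  plan=[
    [6, 3, -0.3, 4, 0, 0, 0],
    [6, 6, -0.4, 8, 0, 0, 0],
    [6, 6, -0.4, 12.5, 0, 0, 0],
    [6, 6, -0.4, 16, 0, 0, 0],
    [6, 6, -0.4, 18, 0, 0, 0],
    [6, 6, -0.4, 18, 0, 0, 0],
    [2, 6, -0.4, 18, 0, 0, 0],
    [2, 6, -0.4, 18, 0, 0, 0],
    [2, 6, -0.4, 18, 0, 0, 0],
    [2, 6, -0.4, 18, 0, 0, 0],
  ],
)

```text
clock: 27.55
position: [0.4612, -0.1401, 0.0104]
tool_rot: [3.141, -0.002, 0.257]
force: [-1.5, 2.0, 9.7]
grip_width: 0.023
finger_force: 58.9
```

Emit:
servo_tool(
  plan=[
    [2, 0, 0, 0, 0, 0, 0],
    [2, 0, 0, -2, 0, 0, 0],
    [2, 0, 0, -6, 0, 0, 0],
    [2, 0, 0, -10, 0, 0, 0],
    [2, 0, 0, -10, 0, 0, 0],
  ],
)

```text
clock: 28.05
position: [0.4626, -0.1408, 0.1139]
tool_rot: [3.138, -0.007, 0.257]
force: [0.6, -0.5, -4.6]
grip_width: 0.0226
finger_force: 60.9
```

```bash
python3 -c "
from h import *
st();rel([.6203,.154,.11],-.1437)"
```

```text
{'clock': 28.05, 'qpos': [0.3881, 0.4856, -0.279, 2.0631, 0.227, 0.6133, -1.3597], 'position': [0.4626, -0.1408, 0.1139], 'tool_rot': [3.1376, -0.0068, 0.2568], 'force': [0.615, -0.4505, -4.5834], 'moment': [0.023, -0.046, -0.0137], 'finger_force': 60.9354, 'grip_width': 0.0226}
rel [ 22.73 -24.51   0.45] [ 0.15 -0.43 22.95] q7 -1.36 yawcmd -6.427
```

Emit:
servo_tool(
  plan=[
    [2, 2.8, -3, 0, 0, 0, 3],
    [2, 5.6, -6, 0, 0, 0, 6],
    [2, 8.4, -9, 0, 0, 0, 9],
    [2, 11.2, -12, 0, 0, 0, 12],
    [2, 14, -15, 0, 0, 0, 15],
    [2, 16.8, -18, 0, 0, 0, 18],
    [2, 19.6, -21, 0, 0, 0, 21],
    [2, 22.4, -24, 0.4, 0, 0, 23],
    [2, 22.7, -24.5, 3, 0, 0, 23],
    [2, 22.7, -24.5, 5, 0, 0, 23],
  ],
)

```text
clock: 29.05
position: [0.6172, 0.1568, 0.0576]
tool_rot: [-3.141, 0.0, -0.142]
force: [-0.3, -1.0, -3.8]
grip_width: 0.0223
finger_force: 60.8
```

Emit:
servo_tool(
  plan=[
    [2, 0, 0, 0, 0, 0, 0],
    [2, 0, 0, 0, 0, 0, 0],
    [2, 0, 0, 0, 0, 0, 0],
  ],
)

```text
clock: 29.35
position: [0.618, 0.1544, 0.0602]
tool_rot: [-3.141, -0.001, -0.145]
force: [0.3, -0.0, -3.6]
grip_width: 0.0225
finger_force: 60.8
```

```bash
python3 -c "
from h import *
st();rel([.6203,.154,.018],-.1437)"
```

```text
{'clock': 29.35, 'qpos': [-0.2429, 0.7506, -0.144, 1.6806, 0.1494, 0.7196, -2.1765], 'position': [0.618, 0.1544, 0.0602], 'tool_rot': [-3.141, -0.0015, -0.1446], 'force': [0.3309, -0.0393, -3.6464], 'moment': [-0.0103, -0.0279, 0.0038], 'finger_force': 60.8318, 'grip_width': 0.0225}
rel [0.22 0.01 4.22] [-0.03 -0.08 -0.05] q7 -2.18 yawcmd 6.139
```

Emit:
servo_tool(
  plan=[
    [2, 0.2, 0, 2, 0, 0, 0],
    [2, 0.2, 0, 3.5, 0, 0, 0],
    [2, 0.2, 0, 4.1, 0, 0, 0],
    [2, 0.2, 0, 4.2, 0, 0, 0],
    [3.4, 0.2, 0, 4.2, 0, 0, 0],
    [3.4, 0.2, 0, 4.2, 0, 0, 0],
    [3.4, 0.2, 0, 4.2, 0, 0, 0],
    [3.4, 0.2, 0, 2, 0, 0, 0],
    [3.4, 0.2, 0, -2, 0, 0, 0],
    [4, 0.2, 0, -6, 0, 0, 0],
  ],
)

```text
clock: 30.35
position: [0.619, 0.1544, 0.1199]
tool_rot: [3.141, 0.001, -0.144]
force: [1.1, -0.7, 0.2]
grip_width: 0.0402
finger_force: 0.0
```

```bash
python3 -c "
from h import *
st();rel([.36,-.33,.2],0)"
```

```text
{'clock': 30.35, 'qpos': [-0.234, 0.6719, -0.1564, 1.6487, 0.1312, 0.8323, -2.16], 'position': [0.619, 0.1544, 0.1199], 'tool_rot': [3.1413, 0.001, -0.1437], 'force': [1.0946, -0.6801, 0.2017], 'moment': [0.0178, 0.0058, 0.0199], 'finger_force': 0.0, 'grip_width': 0.0402}
rel [-18.7   51.65  -7.98] [ 0.01  0.06 -8.24] q7 -2.16 yawcmd 6.283
```

Emit:
servo_tool(
  plan=[
    [6, -1.6, 4.6, -4, 0, 0, -1],
    [6, -3.2, 9.2, -8, 0, 0, -2],
    [6, -4.8, 13.8, -8, 0, 0, -3],
    [6, -6.4, 18.4, -8, 0, 0, -4],
    [6, -8, 23, -8, 0, 0, -5],
    [6, -9.6, 27.6, -8, 0, 0, -6],
    [6, -11.2, 32.2, -8, 0, 0, -7],
    [6, -12.8, 36.8, -8, 0, 0, -8],
    [6, -14.4, 41.4, -8, 0, 0, -8.2],
    [6, -16, 46, -8, 0, 0, -8.2],
  ],
)

```text
clock: 31.35
position: [0.3992, -0.2695, 0.1993]
tool_rot: [3.141, -0.001, -0.0]
force: [2.3, -0.7, -0.4]
grip_width: 0.0604
finger_force: 0.0
```

Emit:
servo_tool(
  plan=[
    [6, -1.6, 3.3, 0, 0, 0, 0],
    [6, -2.7, 5.6, 0, 0, 0, 0],
    [6, -2.7, 5.6, 0, 0, 0, 0],
    [6, -2.7, 5.6, 0, 0, 0, 0],
  ],
)

```text
clock: 31.75
position: [0.3732, -0.3238, 0.199]
tool_rot: [-3.141, -0.0, -0.002]
force: [0.2, 0.3, -1.1]
grip_width: 0.0601
finger_force: 0.0
```

```bash
python3 -c "
from h import *
f=wrist();st();cores(f,30);rel([.413,-.3417,.009],0)"
```

```text
{'clock': 31.8, 'qpos': [0.6784, 0.3589, -0.1076, 1.9685, 0.0513, 0.8166, -1.0285], 'position': [0.3737, -0.3232, 0.199], 'tool_rot': [-3.1414, -0.0003, -0.0002], 'force': [0.1752, 0.7158, -1.021], 'moment': [0.0241, -0.0052, -0.0337], 'finger_force': 0.0, 'grip_width': 0.0597}
blob 0.4128 -0.3409 size 0.08 0.025 yaw 0.002 val 39
rel [ 3.93  1.85 19.  ] [-0.01 -0.02 -0.01] q7 -1.03 yawcmd 6.283
```

Emit:
servo_tool(
  plan=[
    [6, 3.9, 1.8, 3, 0, 0, 0],
    [6, 3.9, 1.8, 7.5, 0, 0, 0],
    [6, 3.9, 1.8, 12, 0, 0, 0],
    [6, 3.9, 1.8, 16, 0, 0, 0],
    [6, 3.9, 1.8, 18.5, 0, 0, 0],
    [6, 3.9, 1.8, 19, 0, 0, 0],
    [6, 3.9, 1.8, 19, 0, 0, 0],
    [2, 3.9, 1.8, 19, 0, 0, 0],
    [2, 3.9, 1.8, 19, 0, 0, 0],
    [2, 3.9, 1.8, 19, 0, 0, 0],
  ],
)

```text
clock: 32.8
position: [0.4129, -0.3423, 0.0105]
tool_rot: [3.14, -0.002, -0.001]
force: [-0.8, 2.7, 11.0]
grip_width: 0.0224
finger_force: 58.4
```

Emit:
servo_tool(
  plan=[
    [2, 0, 0, 0, 0, 0, 0],
    [2, 0, 0, 0, 0, 0, 0],
    [2, 0, 0, -2, 0, 0, 0],
    [2, 0, 0, -6, 0, 0, 0],
    [2, 0, 0, -10, 0, 0, 0],
    [2, 0, 0, -10, 0, 0, 0],
  ],
)

```text
clock: 33.4
position: [0.4141, -0.3435, 0.114]
tool_rot: [3.137, -0.006, -0.001]
force: [1.0, -0.9, -4.5]
grip_width: 0.0221
finger_force: 61.0
```

```bash
python3 -c "
from h import *
st();rel([.6269,.1995,.12],-.1437)"
```

```text
{'clock': 33.4, 'qpos': [0.6546, 0.5432, -0.0981, 1.933, 0.0832, 0.6615, -1.0669], 'position': [0.4141, -0.3435, 0.114], 'tool_rot': [3.1371, -0.0062, -0.0013], 'force': [0.9804, -0.8693, -4.5402], 'moment': [-0.0146, -0.0454, -0.0008], 'finger_force': 60.9524, 'grip_width': 0.0221}
rel [ 21.21 -54.32  -0.71] [ 0.23 -0.38  8.16] q7 -1.07 yawcmd -6.427
```

Emit:
servo_tool(
  plan=[
    [2, 1.7, -4.3, 0, 0, 0, 1],
    [2, 3.4, -8.6, 0, 0, 0, 2],
    [2, 5.1, -12.9, 0, 0, 0, 3],
    [2, 6.8, -17.2, 0, 0, 0, 4],
    [2, 8.5, -21.5, 0, 0, 0, 5],
    [2, 10.2, -25.8, 0, 0, 0, 6],
    [2, 11.9, -30.1, 0, 0, 0, 7],
    [2, 13.6, -34.4, 0, 0, 0, 8],
    [2, 15.3, -38.7, 0, 0, 0, 8.2],
    [2, 17, -43, 0, 0, 0, 8.2],
  ],
)

```text
clock: 34.4
position: [0.5827, 0.0899, 0.1088]
tool_rot: [3.141, -0.0, -0.144]
force: [0.1, -0.6, -2.6]
grip_width: 0.0225
finger_force: 60.9
```

```bash
python3 -c "
from h import *
st();rel([.6269,.1995,.06],-.1437)"
```

```text
{'clock': 34.4, 'qpos': [-0.224, 0.6192, -0.0423, 1.7952, 0.0371, 0.728, -2.0009], 'position': [0.5827, 0.0899, 0.1088], 'tool_rot': [3.1415, -0.0, -0.144], 'force': [0.1149, -0.5758, -2.5763], 'moment': [-0.021, -0.0972, -0.0559], 'finger_force': 60.9138, 'grip_width': 0.0225}
rel [  2.8  -11.48   4.88] [ 0.01 -0.   -0.02] q7 -2.0 yawcmd 6.139
```

Emit:
servo_tool(
  plan=[
    [2, 1.2, -4, 0, 0, 0, 0],
    [2, 2.2, -8, 0, 0, 0, 0],
    [2, 2.8, -11.5, 0, 0, 0, 0],
    [2, 2.8, -11.5, 2.5, 0, 0, 0],
    [2, 2.8, -11.5, 4.9, 0, 0, 0],
    [2, 2.8, -11.5, 4.9, 0, 0, 0],
    [2, 2.8, -11.5, 4.9, 0, 0, 0],
    [2, 2.8, -11.5, 4.9, 0, 0, 0],
  ],
)

```text
clock: 35.2
position: [0.6274, 0.1978, 0.0613]
tool_rot: [-3.141, -0.001, -0.144]
force: [0.4, -0.5, -2.1]
grip_width: 0.0222
finger_force: 60.9
```

```bash
python3 -c "
from h import *
st();rel([.6269,.1995,.018],-.1437)"
```

```text
{'clock': 35.2, 'qpos': [-0.3732, 0.7734, -0.0346, 1.624, 0.0358, 0.7431, -2.1393], 'position': [0.6274, 0.1978, 0.0613], 'tool_rot': [-3.1408, -0.0014, -0.1443], 'force': [0.417, -0.4502, -2.1394], 'moment': [0.0214, -0.0199, -0.0123], 'finger_force': 60.8799, 'grip_width': 0.0222}
rel [-0.08 -0.16  4.33] [-0.05 -0.08 -0.04] q7 -2.14 yawcmd 6.139
```

Emit:
servo_tool(
  plan=[
    [2, -0.1, -0.2, 2, 0, 0, 0],
    [2, -0.1, -0.2, 3.5, 0, 0, 0],
    [2, -0.1, -0.2, 4.2, 0, 0, 0],
    [2, -0.1, -0.2, 4.3, 0, 0, 0],
    [3.2, -0.1, -0.2, 4.3, 0, 0, 0],
    [3.2, -0.1, -0.2, 4.3, 0, 0, 0],
    [3.2, -0.1, -0.2, 4.3, 0, 0, 0],
    [3.2, -0.1, -0.2, 2, 0, 0, 0],
    [3.2, -0.1, -0.2, -2, 0, 0, 0],
    [4, -0.1, -0.2, -6, 0, 0, 0],
  ],
)

```text
clock: 36.2
position: [0.6257, 0.1997, 0.1209]
tool_rot: [3.141, 0.001, -0.144]
force: [0.7, 1.7, 1.2]
grip_width: 0.0402
finger_force: 0.0
```

```bash
python3 -c "
from h import *
st();rel([.40,.10,.26],0)"
```

```text
{'clock': 36.2, 'qpos': [-0.3769, 0.6943, -0.0346, 1.5981, 0.0293, 0.8506, -2.1375], 'position': [0.6257, 0.1997, 0.1209], 'tool_rot': [3.1412, 0.0009, -0.1439], 'force': [0.7247, 1.7438, 1.2218], 'moment': [-0.0177, -0.0678, -0.0317], 'finger_force': 0.0, 'grip_width': 0.0402}
rel [-20.92  13.11 -13.89] [ 0.02  0.05 -8.25] q7 -2.14 yawcmd 6.283
```

Emit:
servo_tool(
  plan=[
    [5, -3.5, 2.2, -4, 0, 0, -2],
    [5, -7, 4.4, -8, 0, 0, -4],
    [5, -10.5, 6.6, -11, 0, 0, -6],
    [5, -14, 8.8, -13.9, 0, 0, -8.2],
    [5, -17.5, 11, -13.9, 0, 0, -8.2],
    [5, -20.9, 13.1, -13.9, 0, 0, -8.2],
    [5, -20.9, 13.1, -13.9, 0, 0, -8.2],
    [5, -20.9, 13.1, -13.9, 0, 0, -8.2],
  ],
)

```text
clock: 37.0
position: [0.4004, 0.1001, 0.2597]
tool_rot: [-3.141, -0.002, -0.001]
force: [1.1, 0.5, 0.4]
grip_width: 0.0497
finger_force: 0.0
```

```bash
python3 -c "
from h import *
f=wrist();st();c=f['frame'];cv2.imwrite('pics/w7.png',cv2.resize(c,(800,600),interpolation=cv2.INTER_CUBIC))"
```

```text
{'clock': 37.05, 'qpos': [-0.3068, 0.1459, -0.0917, 2.0815, 0.0169, 0.9133, -1.9794], 'position': [0.401, 0.1005, 0.2594], 'tool_rot': [-3.141, -0.0014, -0.0008], 'force': [-0.2577, 0.6522, 0.2993], 'moment': [0.0077, 0.0063, 0.0231], 'finger_force': 0.0, 'grip_width': 0.0502}
```

View pics/w7.png

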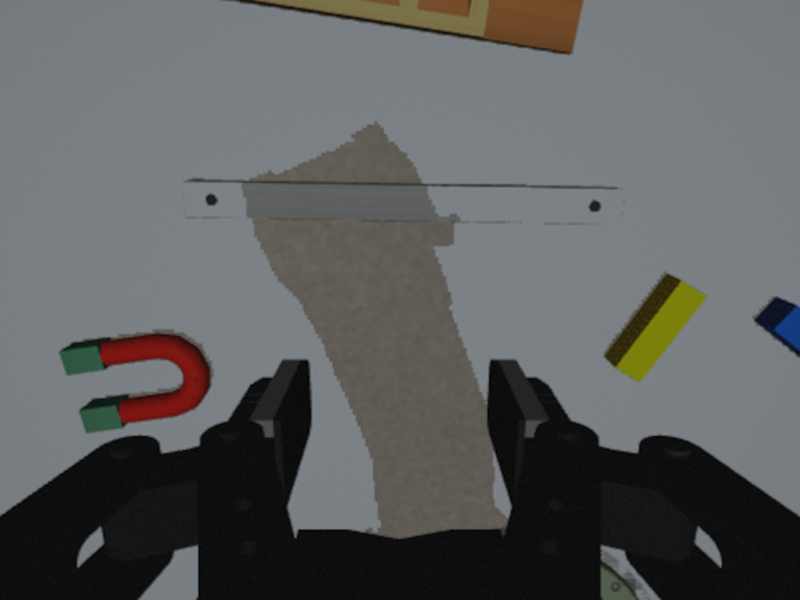

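The bar's top face runs from (184,200) to (622,206), with its holes at (211,199) and (595,206).

```bash
python3 -c "
from h import *
f=pickle.load(open('last.pkl','rb'));s=.64
P=np.array([ray(f,(x*s,y*s),.02) for x,y in[(184,182),(184,218),(622,224),(622,189)]]);m=P.mean(0);v=P[0]-P[3]+P[1]-P[2]
H=np.array([ray(f,(x*s,y*s),.02) for x,y in[(211,199),(595,206)]]);print('holes mid',H.mean(0),H[0]-H[1])
y=np.arctan2(v[1],v[0]);print(m,y,np.linalg.norm(P[0]-P[3]),np.linalg.norm(P[0]-P[1]))
rel([m[0],m[1],.15],y)
t=bot.grab_frame('top');h=cv2.cvtColor(t['frame'],cv2.COLOR_BGR2HSV)
M=((h[...,1]<70)&(h[...,2]<110)).astype(np.uint8)
R=Ro.from_euler('z',.1437)
for c in cv2.findContours(M,cv2.RETR_EXTERNAL,cv2.CHAIN_APPROX_NONE)[0]:
  if 60<cv2.contourArea(c)<2000:
    w=np.array([ray(t,p,.032)[:2] for p in c[:,0].astype(float)],np.float32);(x,yy),ab,a=cv2.minAreaRect(w)
    print('rack frame',R.apply(np.array([x-.617,yy-.1312,0])).round(3)[:2],np.round(ab,3),round(a+8.2,1))
"
```

```text
holes mid [0.43038406 0.09692467 0.02      ] [0.00522701 0.27079309 0.        ]
[0.42975492 0.09692194 0.02      ] 1.5548669224628417 0.30642680928877736 0.025243220125671994
rel [ 2.86  0.36 10.95] [ 4.000e-02 -9.000e-02 -8.913e+01] q7 -1.98 yawcmd 7.838
rack frame [-0.625  0.438] [0.063 0.04 ] 13.0
rack frame [-0.375 -0.865] [0.054 0.105] 90.6
rack frame [-0.126 -0.772] [0.267 0.038] 19.7
rack frame [-0.004 -0.071] [0.023 0.08 ] 89.7
rack frame [-0.003  0.232] [0.044 0.063] 52.6
```

Emit:
servo_tool(
  plan=[
    [5, 0.3, 0, 1, 0, 0, -8.5],
    [5, 0.6, 0.1, 2, 0, 0, -17],
    [5, 0.9, 0.1, 3, 0, 0, -25.5],
    [5, 1.2, 0.2, 4, 0, 0, -34],
    [5, 1.5, 0.2, 5, 0, 0, -42.5],
    [5, 1.8, 0.3, 6, 0, 0, -51],
    [5, 2.1, 0.3, 7, 0, 0, -59.5],
    [5, 2.4, 0.4, 8, 0, 0, -68],
    [5, 2.7, 0.4, 9, 0, 0, -76.5],
    [5, 2.9, 0.4, 10, 0, 0, -85],
  ],
)

```text
clock: 38.1
position: [0.4303, 0.0967, 0.158]
tool_rot: [-3.141, -0.001, 1.489]
force: [-0.4, -0.0, 0.2]
grip_width: 0.0503
finger_force: 0.0
```

Emit:
servo_tool(
  plan=[
    [5, 0, 0, 1, 0, 0, -4.1],
    [5, 0, 0, 1, 0, 0, -4.1],
    [5, 0, 0, 1, 0, 0, -4.1],
  ],
)

```text
clock: 38.4
position: [0.4297, 0.0964, 0.1487]
tool_rot: [-3.141, -0.0, 1.552]
force: [-0.1, 0.3, 0.5]
grip_width: 0.0498
finger_force: 0.0
```

```bash
python3 -c "
from h import *
st();rel([.43,.097,.009],1.555)
t=bot.grab_frame('top');g=bot.grab_frame('scene')
a=cv2.resize(t['frame'][100:250,130:380],(750,450),interpolation=cv2.INTER_CUBIC)[:300]
b=cv2.resize(g['frame'][190:290,200:400],(600,300),interpolation=cv2.INTER_CUBIC);b=cv2.copyMakeBorder(b,0,0,0,150,0)
cv2.imwrite('pics/t3.png',np.vstack([a,b]))"
```

```text
{'clock': 38.4, 'qpos': [-0.0873, 0.3756, -0.3307, 2.1329, 0.1941, 0.6617, -0.5695], 'position': [0.4297, 0.0964, 0.1487], 'tool_rot': [-3.1407, -0.0002, 1.5517], 'force': [-0.0812, 0.2506, 0.5425], 'moment': [-0.0198, -0.0225, 0.0239], 'finger_force': 0.0, 'grip_width': 0.0498}
rel [ 0.05  0.04 13.97] [-0.05 -0.01 -0.19] q7 -0.57 yawcmd 7.838
```

View pics/t3.png

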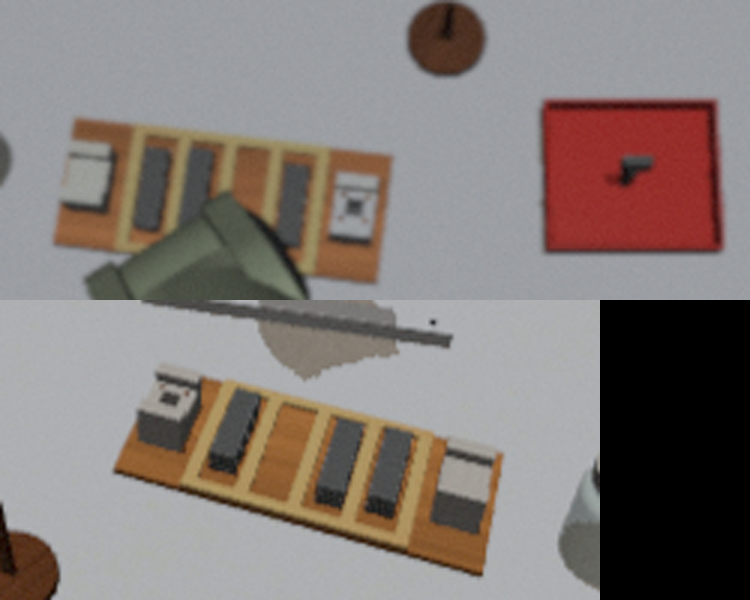

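All three cores lie in lanes (lower view: (235,430), (340,460), (390,470)), and the pin is in the tray at (632,168). Next is the bar.

Emit:
servo_tool(
  plan=[
    [5, 0.1, 0, 4, 0, 0, -0.2],
    [5, 0.1, 0, 8, 0, 0, -0.2],
    [5, 0.1, 0, 11.5, 0, 0, -0.2],
    [5, 0.1, 0, 13.5, 0, 0, -0.2],
    [5, 0.1, 0, 13.9, 0, 0, -0.2],
    [5, 0.1, 0, 13.9, 0, 0, -0.2],
    [2, 0.1, 0, 13.9, 0, 0, -0.2],
    [2, 0.1, 0, 13.9, 0, 0, -0.2],
    [2, 0.1, 0, 13.9, 0, 0, -0.2],
    [2, 0.1, 0, 13.9, 0, 0, -0.2],
  ],
  force=90,
)

```text
clock: 39.5
position: [0.4302, 0.0973, 0.0114]
tool_rot: [3.139, -0.001, 1.557]
force: [-3.3, -0.0, 20.5]
grip_width: 0.0221
finger_force: 87.6
```

Emit:
servo_tool(
  plan=[
    [2, 0, 0, 0, 0, 0, 0],
    [2, 0, 0, 0, 0, 0, 0],
    [2, 0, 0, -2, 0, 0, 0],
    [2, 0, 0, -6, 0, 0, 0],
    [2, 0, 0, -10, 0, 0, 0],
    [2, 0, 0, -10, 0, 0, 0],
  ],
)

```text
clock: 40.1
position: [0.4316, 0.0975, 0.1146]
tool_rot: [3.134, -0.002, 1.557]
force: [-0.7, -0.1, -3.7]
grip_width: 0.0224
finger_force: 89.3
```

```bash
python3 -c "
from h import *
st();rel([.617,.1312,.11],1.427)"
```

```text
{'clock': 40.1, 'qpos': [-0.0999, 0.438, -0.3225, 2.1602, 0.2538, 0.5706, -0.6217], 'position': [0.4316, 0.0975, 0.1146], 'tool_rot': [3.1344, -0.0018, 1.5568], 'force': [-0.7432, -0.0952, -3.7032], 'moment': [-0.037, -0.0215, -0.0686], 'finger_force': 89.3484, 'grip_width': 0.0224}
rel [ 3.63 18.48  0.6 ] [ 0.41 -0.13  7.44] q7 -0.62 yawcmd 1.427
```

Emit:
servo_tool(
  plan=[
    [2, 0.8, 3.5, 0, 0, 0, 1.5],
    [2, 1.6, 7, 0, 0, 0, 3],
    [2, 2.4, 10.5, 0, 0, 0, 4.5],
    [2, 3, 14, 0, 0, 0, 6],
    [2, 3.6, 17, 0, 0, 0, 7],
    [2, 3.6, 18.5, 0.5, 0, 0, 7.4],
    [2, 3.6, 18.5, 1.5, 0, 0, 7.4],
    [2, 3.6, 18.5, 1.5, 0, 0, 7.4],
    [2, 3.6, 18.5, 1.5, 0, 0, 7.4],
  ],
)

```text
clock: 41.0
position: [0.6139, 0.1307, 0.0947]
tool_rot: [-3.14, 0.0, 1.429]
force: [-0.1, 0.4, -3.4]
grip_width: 0.0223
finger_force: 89.4
```

```bash
python3 -c "
from h import *
f=wrist();st();rel([.617,.1312,.049],1.427)
t=bot.grab_frame('top')
a=cv2.resize(f['frame'],(600,450));b=cv2.resize(t['frame'][130:200,130:290],(600,262),interpolation=cv2.INTER_CUBIC)
cv2.imwrite('pics/w8.png',np.vstack([a[:340],b]))
R=Ro.from_euler('z',-.1437)
for x in(-.017,.017):print('slot edge far saddle z.052',[ (proj(f,[.617,.1312,0]+R.apply([x,yy,.052]))*600/512).round().tolist() for yy in(.11,.15)])
"
```

```text
{'clock': 41.05, 'qpos': [-0.1302, 0.6984, -0.2608, 1.6866, 0.236, 0.788, -0.6418], 'position': [0.6142, 0.1307, 0.0951], 'tool_rot': [-3.1412, 0.0002, 1.4289], 'force': [0.3793, -0.2718, -2.5141], 'moment': [0.0134, 0.0174, -0.0323], 'finger_force': 89.4234, 'grip_width': 0.0221}
rel [0.09 0.27 4.61] [-0.02  0.01  0.11] q7 -0.64 yawcmd 1.427
slot edge far saddle z.052 [[263.0, -2.0], [260.0, -115.0]]
slot edge far saddle z.052 [[344.0, -1.0], [348.0, -115.0]]
```

View pics/w8.png

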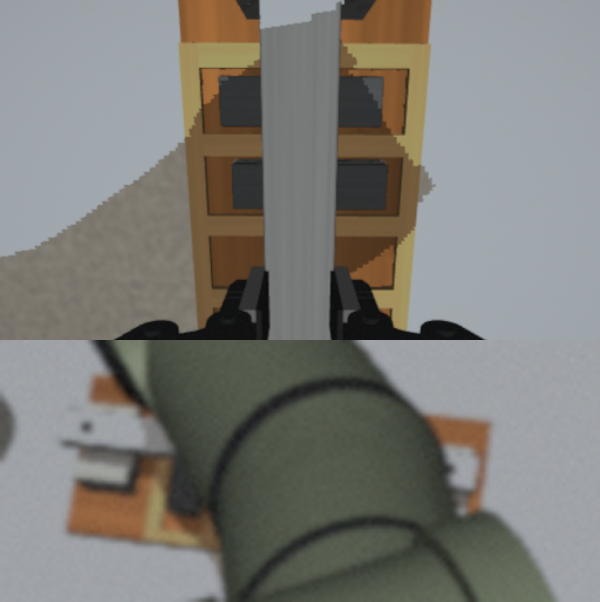

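The bar lies parallel to the rack and about 3 mm short of the slot's middle: bar centre at (301,45), rack centre at (305,45). I'll correct that and lower it.

Emit:
servo_tool(
  plan=[
    [2, 0.1, 0.3, 0, 0, 0, 0.1],
    [2, 0.1, 0.3, 1, 0, 0, 0.1],
    [2, 0.1, 0.3, 2, 0, 0, 0.1],
    [2, 0.1, 0.3, 2.8, 0, 0, 0.1],
    [2, 0.1, 0.3, 2.8, 0, 0, 0.1],
    [2, 0.1, 0.3, 2.8, 0, 0, 0.1],
  ],
)

```text
clock: 41.7
position: [0.6178, 0.1314, 0.0665]
tool_rot: [-3.141, 0.0, 1.427]
force: [-0.5, -0.5, -3.2]
grip_width: 0.0218
finger_force: 89.5
```

```bash
python3 -c "
from h import *
st();rel([.617,.1312,.050],1.427)"
```

```text
{'clock': 41.7, 'qpos': [-0.1378, 0.7425, -0.2498, 1.6878, 0.2494, 0.7432, -0.6528], 'position': [0.6178, 0.1314, 0.0665], 'tool_rot': [-3.141, 0.0001, 1.427], 'force': [-0.4988, -0.5141, -3.217], 'moment': [0.0046, 0.025, -0.0396], 'finger_force': 89.4647, 'grip_width': 0.0218}
rel [-0.03 -0.08  1.65] [-0.03  0.01  0.  ] q7 -0.65 yawcmd 1.427
```

Emit:
servo_tool(
  plan=[
    [2, 0, -0.1, 0.5, 0, 0, 0],
    [2, 0, -0.1, 0.9, 0, 0, 0],
    [2, 0, -0.1, 1.2, 0, 0, 0],
    [2, 0, -0.1, 1.4, 0, 0, 0],
    [2, 0, -0.1, 1.5, 0, 0, 0],
    [2, 0, -0.1, 1.5, 0, 0, 0],
    [2, 0, -0.1, 1.5, 0, 0, 0],
  ],
)

```text
clock: 42.4
position: [0.6171, 0.1315, 0.052]
tool_rot: [3.141, -0.0, 1.427]
force: [0.3, -0.4, -3.1]
grip_width: 0.0221
finger_force: 89.5
```

```bash
python3 -c "
from h import *
st();rel([.617,.1312,.050],1.427)"
```

```text
{'clock': 42.4, 'qpos': [-0.1421, 0.762, -0.2439, 1.6952, 0.2569, 0.7157, -0.6598], 'position': [0.6171, 0.1315, 0.052], 'tool_rot': [3.1414, -0.0001, 1.4269], 'force': [0.2624, -0.3778, -3.144], 'moment': [-0.0335, -0.0406, -0.0101], 'finger_force': 89.5071, 'grip_width': 0.0221}
rel [-0.03 -0.    0.2 ] [ 0.01 -0.01 -0.  ] q7 -0.66 yawcmd 7.71
```

Emit:
servo_tool(
  plan=[
    [2, 0, 0, 0.1, 0, 0, 0],
    [2, 0, 0, 0.2, 0, 0, 0],
    [2, 0, 0, 0.3, 0, 0, 0],
    [2, 0, 0, 0.3, 0, 0, 0],
  ],
)

```text
clock: 42.8
position: [0.6173, 0.1315, 0.0514]
tool_rot: [3.14, 0.0, 1.427]
force: [-14.9, -4.2, 40.4]
grip_width: 0.022
finger_force: 94.7
```

Emit:
servo_tool(
  plan=[
    [2, 0, 0, -0.15, 0, 0, 0],
    [2, 0, 0, -0.2, 0, 0, 0],
    [2.6, 0, 0, -0.2, 0, 0, 0],
    [3.5, 0, 0, -0.2, 0, 0, 0],
    [4, 0, 0, -0.2, 0, 0, 0],
    [4, 0, 0, -0.2, 0, 0, 0],
    [4, 0, 0, -2, 0, 0, 0],
    [4, 0, 0, -5, 0, 0, 0],
    [5, 0, 0, -9, 0, 0, 0],
    [5, 0, 0, -13, 0, 0, 0],
  ],
)

```text
clock: 43.8
position: [0.6167, 0.1315, 0.18]
tool_rot: [-3.141, 0.0, 1.427]
force: [-0.3, -0.6, 0.3]
grip_width: 0.0503
finger_force: 0.0
```

Emit:
servo_tool(
  plan=[
    [5, -4, -3, -2, 0, 0, 0],
    [5, -8, -7, -2, 0, 0, 0],
    [5, -12, -11, -2, 0, 0, 0],
    [5, -16, -15, -2, 0, 0, 0],
    [5, -20, -17, -2, 0, 0, 0],
    [5, -24, -17, -2, 0, 0, 0],
    [5, -28, -17, -2, 0, 0, 0],
    [5, -28, -17, -2, 0, 0, 0],
  ],
)

```text
clock: 44.6
position: [0.4071, -0.1263, 0.1991]
tool_rot: [3.141, 0.002, 1.42]
force: [1.2, 0.9, -0.3]
grip_width: 0.05
finger_force: 0.0
```

```bash
python3 -c "
from h import *
st()
t=bot.grab_frame('top');g=bot.grab_frame('scene');pickle.dump((t,g),open('fin.pkl','wb'))
a=cv2.resize(t['frame'][110:230,130:390],(780,360),interpolation=cv2.INTER_CUBIC)[:290]
b=cv2.resize(g['frame'][205:280,230:380],(620,310),interpolation=cv2.INTER_CUBIC);b=cv2.copyMakeBorder(b,0,0,0,160,0)
cv2.imwrite('pics/fin.png',np.vstack([a,b]))"
```

```text
{'clock': 44.6, 'qpos': [0.3756, 0.2626, -0.2545, 2.1207, 0.0965, 0.7685, -0.0908], 'position': [0.4071, -0.1263, 0.1991], 'tool_rot': [3.1414, 0.0016, 1.4199], 'force': [1.2461, 0.9218, -0.3352], 'moment': [0.1105, -0.0276, 0.0572], 'finger_force': 0.0, 'grip_width': 0.05}
```

View pics/fin.png

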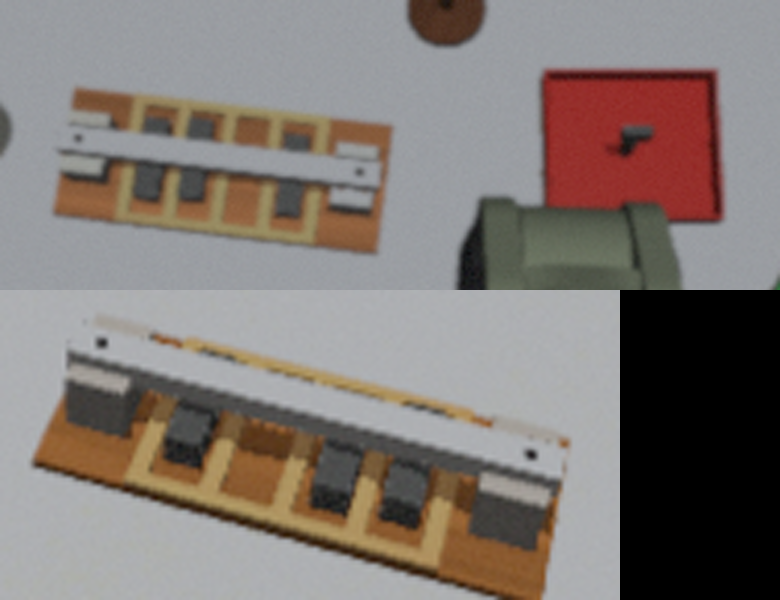

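The bar lies between the cheeks of both saddles, its holes at (78,138) and (359,171). The cores are under it and the pin is in the tray. I'll check the centring and hand in.

```bash
python3 -c "
from h import *
t,g=pickle.load(open('fin.pkl','rb'));R=Ro.from_euler('z',.1437)
a=[R.apply(ray(t,(130+x/3,110+y/3),.06)-[.617,.1312,0]).round(4) for x,y in[(78,138),(359,171)]]
b=[R.apply(ray(g,(230+x*150/620,205+(y-290)*75/310),.06)-[.617,.1312,0]).round(4) for x,y in[(101,343),(531,454)]]
print(a,b)
m=(np.array(a).mean(0)+np.array(b).mean(0))/2;print(m)
if abs(m[0])<.006 and abs(m[1])<.008: print(bot.job_done())"
```

```text
[array([-0.0002,  0.1328,  0.06  ]), array([-0.0003, -0.1366,  0.06  ])] [array([-0.0005, -0.1335,  0.06  ]), array([0.    , 0.1365, 0.06  ])]
[-0.00025 -0.0002   0.06   ]
the job is handed in; nothing more can be done
None
```

The job is done and handed in at about 45 s on the robot's clock: the pin is free and in the red tray with the saddle still seated, all three cores lie in lanes, and the bar sits in both saddles' slots, centred to within about 1 mm.

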